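# Weigh the pail on the hand scale and seat it in the right recess

## Robot

A 7-joint arm with a two-finger parallel gripper is mounted at the origin on a cart in front of the work surface, level with it; the furniture and walls round the work are solid. World frame = base frame: x ahead of the robot, y to its left, z up, the work surface at z = 0. Lengths are in m, angles in rad, forces in N, time in s.
With the tool pointing down it reaches from about 0.4 to 0.9 m from the base axis. Payload 5.6 kg.
Tool frame: the origin (TCP) lies midway between the tips of the shut fingers; the grasp point (between the pads) lies 19 mm behind it; z points along the fingers, y is the line along which they close (so a half turn about z gives the same grasp; the last joint's range is limited). The gripper opens to 92 mm and grips with 3 to 60 N. Pads are 20 mm wide; open, the fingers measure 128 mm over their backs; the gripper's body (75 mm by 189 mm) begins 69 mm behind the grasp point.
Start: joints at [-1.271, 0.468, -0.012, 1.603, 0.006, 1.071, -0.056], TCP at [0.219, 0.612, 0.176] pointing down, gripper open.
Joint ranges: [-2.53, 2.53], [-0.31, 2.02], [-1.57, 1.55], [0.28, 2.44], [-1.29, 4.43], [0.15, 1.84], [-2.92, 2.92]. Speed limits (rad/s): [2.57, 2.57, 3.14, 3.14, 3.14, 3.14, 3.14].

## Interface

Orientations are given as a rotation vector (axis times angle).
In Python, from workcell import sensors, capture, order gives the robot as it stands.
- The arm moves only by the shell command python3 -m jog 'ROWS'. ROWS is JSON, a list that holds one entry, the list of rows, each a list of 5 numbers: the finger opening in cm, from 0 to 9.19, then the shift along the tool's x, y, z in cm, then the turn about the tool's z in rad. In form: [[[claw, x, y, z, yaw], ...]]. A call has 1 to 20 rows; each row is the pose to reach, as a shift and turn from the pose commanded when the call began, along the tool's axes at that moment; what a row does not reach only later rows make up. A row lasts 1/10 s, in which the tool goes at most 50 mm and 8.59 degrees, less where a joint would pass 70% of its speed; a pose out of reach is approached as far as the arm can. A call with a gripper value outside its range is refused whole. The fingers move at their own pace and stop on an object; the grip force is fixed at half the most. Time passes only in rows, so rows that repeat a pose let the fingers close. It gives the time, the measured TCP pose, the force, the opening and the grip force at its end, in the units of the state.
- sensors.sense(): the state, without advancing time (a new reading comes with each control period).
- capture(name): name is "side" or "top"; returns a dict with "image" (384x512x3 uint8, red, green, blue), "fx", "fy", "cx", "cy" (pixels), "k1" (the pictures are not rectified: a ray, as slopes to the right and down, at radius r is drawn at 1 + k1 r^2 times it, then the intrinsics apply), "rvec" (rotation vector, rad) and "tvec" (3), from world to camera coordinates, as OpenCV has them. Camera axes: x right, y down, z forward; pixel columns grow to the right and rows downward; lengths in m; the calibration is good to about 2 mm. A picture is of the moment at which its call begins. There is no depth.
- order.hand_in(): hands the job in; it is judged then, once.
The state is a dict: "time": time; "joint_pos": joint angles; "qvel": joint speeds; "joint_efforts": joint torques, N m; "eef_pos": TCP position; "eef_rot": TCP orientation; "force": force on the tool from outside, world axes, zero at the start; "torque": the same for the moment, N m; "finger_gap": finger opening in m; "grasp_force": force on a finger pad.
Only numpy, scipy, OpenCV 4.12 (cv2) and the standard library are available. Lean on these libraries where they do the work, as an engineer would, in place of code of your own. Each camera call takes 0.05 s, during which the arm holds its last target. There are 200 camera calls.

## Task

Weigh the lidded steel pail with the hand scale: take the scale from its stand by its bar, hook it under the pail's bail and lift slowly, without jerking, until the pail hangs just clear of the worktop (one to four centimetres), and keep it still there for a good second to read it. Still hanging on the scale, lower it by feel into the double coaster until it stands flat on the bottom, in the left recess if it weighs more than 600 g and in the right one, for refilling, if less (within 25 g of that either will do), never letting more than a small part of its weight down on the coaster's edge. Then unhook, lay the scale back in its stand and let go; do not touch the pail with the gripper or disturb the other things.

Things in the scene. Friction and masses are not known exactly. Their poses are not given: they have to be found in the camera images.
- scale: hand scale (spring balance, 0.14 kg): black grip bar over a steel spring tube 24 mm across that ends 46 mm below the bar, with a sprung barrel and hook below. Origin: centre of the bar's underside, z up. The load draws barrel and hook out 6.1 mm per 100 g (160 N/m; not reported: a dark ring on the barrel for each 100 g, or feel it); end stop at 62 mm, about 1 kg
- scale_grip (a point): middle of the scale's grip bar, 26 x 110 x 30 mm, long side along the scale's y; 15 mm above the scale's origin; grip it here across its 26 mm
- mouth (a point): middle of the unloaded hook's mouth, fixed to the bar 67 mm below the scale's origin. Hook of 5 mm wire in the scale's x-z plane, inside width 21 mm, mouth open to the scale's +x above a tip 13 mm in front; it lets in a wire whose centre is within 5 mm of this height. Lying in the unloaded hook a wire's centre is 18 mm lower, the hook's underside 26 mm lower
- stand: fixed stand of the scale: wooden foot 78 x 136 mm, two steel forks 92 mm apart along y whose saddles carry the bar's ends, saddle top 110 mm up, cheeks 17 mm either side of the middle in x and 15 mm high. Origin: centre of the underside. At the start the scale lies in it with the same axes, its origin 110 mm above the stand's
- pail: lidded steel pail, foot 84 mm across (square bottom edge), 98 mm at the rim, top of the flat wooden lid at 76 mm (lid fixed, contents unseen; 0.35 to 0.8 kg in all); a wire bail swings on ears at the sides (+-y) 58 mm up. Origin: centre of the underside, z up
- bail (a joint): angle of the pail's bail, rad: 0 upright, positive leaning to the pail's +x; it stays where it is left but swings easily
- bail_top (a point): centre of the 5 mm wire at the middle of the bail, 60 mm from the ear axis. The wire runs along the pail's y here, level for 6 mm either side and then sloping down, so that a loaded hook stays in the middle
- coaster: fixed wooden double coaster 118 x 220 mm (long side along its y), 22 mm high, with two round recesses for the pail's foot side by side, 86.5 mm across and 12 mm deep. Origin: centre of the underside
- left_recess (a point): middle of the floor of the left recess as the robot sees it (coaster's +y side, 52 mm from its middle, floor 10 mm above the worktop), for pails that are full enough. A seated pail has its origin here
- right_recess (a point): middle of the floor of the right recess (coaster's -y side, otherwise the same), for pails to be refilled
- green_mug: mug, green above and white below, 86 x 120 x 88 mm, bystander; origin at its underside
- timer: round turquoise kitchen timer, 63 x 63 x 58 mm, bystander; origin at its underside
- tumbler: clear drinking glass, 80 mm across and 91 mm high, bystander; origin at its underside
Mind the look-alikes: they are no part of the job. What is shaped like the stand but turquoise is not meant.

How it is judged:
By the outcome, as a careful person would: the job done as asked, in the order asked, and still so for the second after the job is handed in, with the robot touching nothing.
It also fails if it takes over 72 s, if anything falls off the work surface, if the arm or the gripper's body presses on something with over 40 N, if the wrist force passes 120 N, or if a joint passes its speed limit or range.

## Working session

There is one attempt and no reset: what is moved stays moved. The work goes in short steps, Python scripts to look and compute and a shell command to move; the robot and the scene stay as the last step left them, time stands still between calls to the robot, and variables do not carry over. Pictures are saved under pics/ and viewed, at most 10 in all, crops included, and the job is handed in when it is done.

```bash
mkdir -p pics; cat > h.py <<'E'
import numpy as np, cv2
from workcell import sensors, capture, order
def cap(n,save=None):
    c=capture(n)
    if save: cv2.imwrite('pics/'+save,c['image'][:,:,::-1])
    return c
def ray(c,u,v):
    K=np.array([[c['fx'],0,c['cx']],[0,c['fy'],c['cy']],[0,0,1]])
    p=cv2.undistortPoints(np.array([[[u,v]]],float),K,np.array([c['k1'],0,0,0.]))[0,0]
    R=cv2.Rodrigues(np.array(c['rvec'],float))[0]
    return -R.T@np.array(c['tvec']), R.T@np.array([p[0],p[1],1])
def onz(c,u,v,z):
    o,d=ray(c,u,v); return o+d*(z-o[2])/d[2]
def proj(c,P):
    K=np.array([[c['fx'],0,c['cx']],[0,c['fy'],c['cy']],[0,0,1]])
    return cv2.projectPoints(np.array(P,float).reshape(-1,3),np.array(c['rvec'],float),np.array(c['tvec'],float),K,np.array([c['k1'],0,0,0.]))[0][:,0]
def tri(c1,p1,c2,p2):
    o1,d1=ray(c1,*p1);o2,d2=ray(c2,*p2)
    A=np.stack([d1,-d2],1);s=np.linalg.lstsq(A,o2-o1,rcond=None)[0]
    a=o1+d1*s[0];b=o2+d2*s[1];return (a+b)/2,np.linalg.norm(a-b)
E
python3 - <<'E'
from h import *
import pickle
a=cap('top','top0.png');b=cap('side','side0.png')
pickle.dump((a,b),open('c0.pkl','wb'))
for c in(a,b):
    o,d=ray(c,256,192);print(o.round(3),d.round(3),c['fx'],c['k1'])
s=sensors.sense();print({k:np.round(v,3) for k,v in s.items()})
E
```

```text
[-0.355  0.112  1.424] [ 0.56   0.006 -0.829] 382.75342413652464 0.04488619661257103
[-0.778  0.222  0.805] [ 0.88  -0.047 -0.473] 353.590516240859 -0.09947813631859385
{'time': np.float64(0.1), 'joint_pos': array([-1.271,  0.468, -0.012,  1.603,  0.006,  1.071, -0.056]), 'qvel': array([-0.001, -0.002, -0.001, -0.003,  0.   , -0.   ,  0.   ]), 'joint_efforts': array([ 0.0000e+00, -5.2165e+01, -1.3000e-02, -2.4437e+01, -5.7000e-02,
        1.4000e-02,  0.0000e+00]), 'eef_pos': array([0.218, 0.612, 0.175]), 'eef_rot': array([-5.360e-01, -3.095e+00,  2.000e-03]), 'force': array([ 0.927,  0.198, -0.256]), 'torque': array([-0.027, -0.002, -0.041]), 'grasp_force': np.float64(0.0), 'finger_gap': np.float64(0.092)}
```

View pics/top0.png

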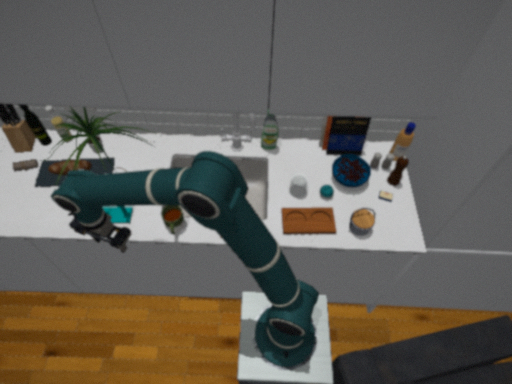

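View pics/side0.png

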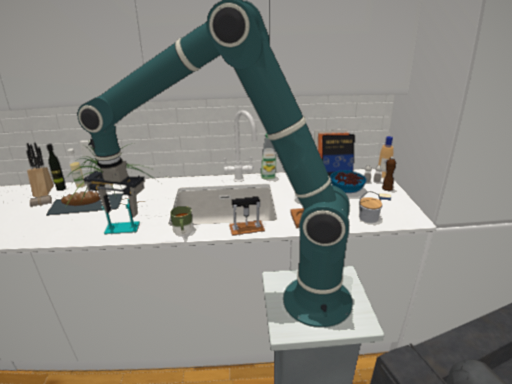

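The side view shows the wooden stand with the black-barred scale at (247,215). The turquoise look-alike at (122,220) has no scale on it. The pail (wooden lid) is at (371,208), and the coaster is at top view (308,220). The likely bystanders are the mug (180,216), the timer at top (326,191) and the tumbler at top (298,186).

```bash
python3 - <<'E'
from h import *
import pickle
a,b=pickle.load(open('c0.pkl','rb'))
A=a['image'][165:265,150:420,::-1];B=b['image'][160:250,80:420,::-1]
A=cv2.resize(A[:, :],None,fx=2.9,fy=2.9,interpolation=3);B=cv2.resize(B,None,fx=2.3,fy=2.3,interpolation=3)
w=max(A.shape[1],B.shape[1]);pad=lambda X:cv2.copyMakeBorder(X,0,0,0,w-X.shape[1],0)
cv2.imwrite('pics/crop0.png',np.vstack([pad(A),pad(B)]))
for n,c,p,z in [('stand',b,(247,229),0),('bar',b,(246,201),.125),('decoy',b,(122,228),0),('mug',b,(180,224),0),('pail',b,(371,218),0),('lid',a,(362,218),.076),('coaster',a,(308,220),.022),('timer',a,(326,191),.03),('tumbler',a,(298,186),.05)]:
    print(n,onz(c,*p,z).round(3))
s=sensors.sense();print(cv2.Rodrigues(s['eef_rot'])[0].round(3))
E
```

```text
stand [0.408 0.198 0.   ]
bar [0.417 0.198 0.125]
decoy [0.458 0.716 0.   ]
mug [0.468 0.475 0.   ]
pail [ 0.44  -0.328  0.   ]
lid [ 0.447 -0.312  0.076]
coaster [ 0.459 -0.102  0.022]
timer [ 0.605 -0.186  0.03 ]
tumbler [ 0.613 -0.061  0.05 ]
[[-0.942  0.336 -0.   ]
 [ 0.336  0.942 -0.001]
 [-0.    -0.002 -1.   ]]
```

View pics/crop0.png

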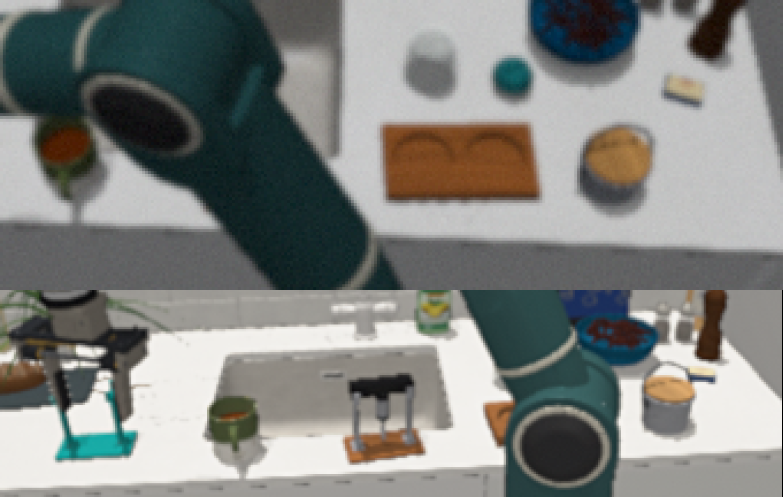

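The crop confirms the wooden, scale-bearing stand is at side (247,215). The turquoise one at (122,220) is the decoy. I'll move the arm up and to the right so the top camera can see the stand.

```bash
python3 -m jog '[[[9,0,0,-5,0],[9,0,0,-10,0],[9,0,0,-14,0],[9,-2,-2,-18,0.1],[9,-50.5,-57.6,-18,1.229],[9,-50.5,-57.6,-18,1.229],[9,-50.5,-57.6,-18,1.229],[9,-50.5,-57.6,-18,1.229],[9,-50.5,-57.6,-18,1.229],[9,-50.5,-57.6,-18,1.229],[9,-50.5,-57.6,-18,1.229],[9,-50.5,-57.6,-18,1.229],[9,-50.5,-57.6,-18,1.229],[9,-50.5,-57.6,-18,1.229],[9,-50.5,-57.6,-18,1.229],[9,-50.5,-57.6,-18,1.229],[9,-50.5,-57.6,-18,1.229],[9,-50.5,-57.6,-18,1.229],[9,-50.5,-57.6,-18,1.229],[9,-50.5,-57.6,-18,1.229]]]'
python3 - <<'E'
from h import *
import pickle
a=[cap('top') for _ in range(3)];b=[cap('side') for _ in range(3)]
for L in(a,b): L[0]['image']=np.mean([c['image'] for c in L],0).astype('uint8')
a,b=a[0],b[0]
pickle.dump((a,b),open('c1.pkl','wb'))
A=a['image'][170:270,160:300,::-1];B=b['image'][185:240,220:275,::-1]
A=cv2.resize(A,None,fx=4,fy=4,interpolation=3)
B=cv2.resize(B,(400,400),interpolation=3)
w=560;pad=lambda X:cv2.copyMakeBorder(X,0,400-X.shape[0],0,0,0)
cv2.imwrite('pics/crop1.png',cv2.resize(np.hstack([pad(A)[:, :400],B]),(800,400)))
A=cv2.resize(a['image'][165:245,215:300,::-1],(400,376),interpolation=3)
cv2.imwrite('pics/crop1.png',np.hstack([cv2.copyMakeBorder(A,0,24,0,0,0),B]))
s=sensors.sense();print(s['time'],s['eef_pos'],s['eef_rot'],s['joint_pos'])
E
```

```text
time: 2.1
eef_pos: [0.5006, -0.1057, 0.3561]
eef_rot: [2.231, 2.209, -0.003]
force: [0.7, 1.1, -0.3]
finger_gap: 0.0898
grasp_force: 0.0
2.4 [ 0.50029111 -0.09835408  0.35607904] [-2.21887434e+00 -2.22288655e+00 -7.61611088e-04] [-0.60457156  0.07651965  0.79709843  1.73293368 -0.05686564  1.35585809
  0.20503103]
```

View pics/crop1.png

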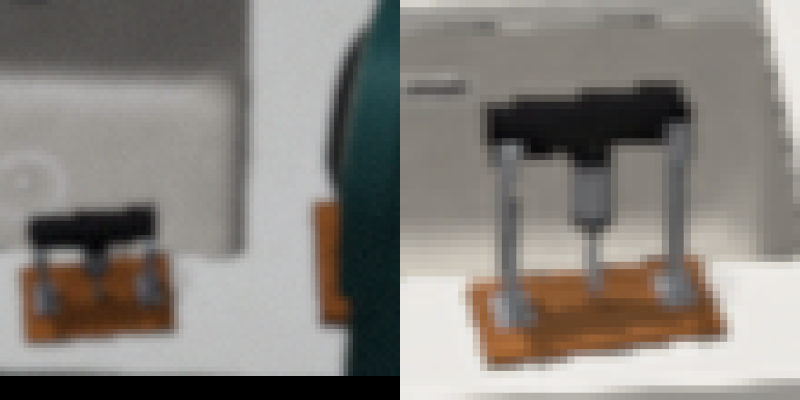

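The bar is dark in both views: top crop about (90,228), side crop about (590,118). The brown foot below it is slightly rotated. Next I'll measure both.

```bash
python3 - <<'E'
from h import *
import pickle
a,b=pickle.load(open('c1.pkl','rb'))
R={}
for n,c,(y0,y1,x0,x1) in [('top',a,(200,240,216,255)),('side',b,(192,240,228,272))]:
    im=c['image'][y0:y1,x0:x1].astype(int)
    im4=cv2.resize(im.astype('uint8'),None,fx=8,fy=8,interpolation=cv2.INTER_CUBIC).astype(int)
    dark=(im4.max(2)<75).astype('uint8')
    br=((im4[...,0]-im4[...,2]>50)).astype('uint8')
    for m,nm,z in((dark,'bar',.125),(br,'foot',0)):
        cs,_=cv2.findContours(m,0,1);k=max(cs,key=cv2.contourArea)
        f=lambda p:(np.array(p)+.5)/8-.5+[x0,y0]
        r=cv2.boxPoints(cv2.minAreaRect(k))
        hull=cv2.approxPolyDP(cv2.convexHull(k),6,True)[:,0]
        M=cv2.moments(k);cen=f([M['m10']/M['m00'],M['m01']/M['m00']])
        R[n,nm]=cen
        print(n,nm,'cen',cen.round(2),'rect',f(r).round(1).tolist())
        print('   hull->z',[(f(p).round(1).tolist(),onz(c,*f(p),z)[:2].round(3).tolist()) for p in hull])
        print('   cen z',onz(c,*cen,z).round(4))
for n in('bar','foot'): print(n,tri(a,R['top',n],b,R['side',n]))
E
```

```text
top bar cen [234.48 214.47] rect [[220.5, 210.8], [247.2, 208.4], [248.6, 223.5], [221.9, 225.9]]
   hull->z [([247.3, 210.2], [0.434, 0.153]), ([247.2, 214.7], [0.413, 0.152]), ([235.3, 224.7], [0.366, 0.196]), ([222.2, 217.3], [0.397, 0.249]), ([220.8, 214.4], [0.41, 0.256]), ([221.1, 212.2], [0.42, 0.256]), ([222.6, 211.1], [0.425, 0.25]), ([245.4, 208.7], [0.44, 0.161])]
   cen z [0.4118 0.2023 0.125 ]
top foot cen [233.92 229.25] rect [[218.9, 221.8], [249.1, 218.8], [250.6, 234.2], [220.4, 237.2]]
   hull->z [([250.4, 232.4], [0.401, 0.139]), ([246.7, 234.6], [0.391, 0.154]), ([221.6, 236.8], [0.376, 0.257]), ([220.2, 235.2], [0.383, 0.264]), ([219.6, 223.2], [0.44, 0.271]), ([220.4, 222.1], [0.446, 0.268]), ([243.8, 219.8], [0.461, 0.169])]
   cen z [0.4135 0.2085 0.    ]
side bar cen [245.41 201.49] rect [[230.8, 198.8], [258.9, 195.5], [260.2, 206.4], [232.1, 209.7]]
   hull->z [([259.4, 199.9], [0.42, 0.145]), ([256.1, 203.9], [0.39, 0.161]), ([247.8, 207.8], [0.364, 0.193]), ([244.4, 207.9], [0.365, 0.206]), ([232.3, 204.8], [0.392, 0.251]), ([231.3, 202.8], [0.408, 0.255]), ([231.9, 199.2], [0.436, 0.253]), ([252.9, 196.2], [0.453, 0.169]), ([257.2, 196.3], [0.45, 0.152])]
   cen z [0.4129 0.2004 0.125 ]
side foot cen [245.8  227.75] rect [[228.8, 223.4], [262.5, 218.7], [264.0, 230.3], [230.4, 234.9]]
   hull->z [([263.8, 228.6], [0.405, 0.13]), ([262.6, 230.3], [0.393, 0.136]), ([232.7, 234.4], [0.375, 0.256]), ([231.1, 232.9], [0.386, 0.263]), ([229.1, 225.1], [0.443, 0.271]), ([231.2, 223.1], [0.457, 0.262]), ([259.6, 220.1], [0.469, 0.143])]
   cen z [0.4171 0.2028 0.    ]
bar (array([0.41083167, 0.20132554, 0.1263534 ]), np.float64(0.0017182643949034087))
foot (array([0.41041905, 0.20554518, 0.00497101]), np.float64(0.00534469489620636))
```

```bash
python3 -m jog '[[[9,29.9,-8.5,0,-0.17],[9,29.9,-8.5,0,-0.17],[9,29.9,-8.5,0,-0.17],[9,29.9,-8.5,0,-0.17],[9,29.9,-8.5,0,-0.17],[9,29.9,-8.5,0,-0.17],[9,29.9,-8.5,4,-0.17],[9,29.9,-8.5,8,-0.17],[9,29.9,-8.5,12,-0.17],[9,29.9,-8.5,14.6,-0.17],[9,29.9,-8.5,15.6,-0.17],[9,29.9,-8.5,15.6,-0.17],[9,29.9,-8.5,15.6,-0.17]]]'
python3 - <<'E'
from h import *
b=cap('side')
s=sensors.sense();print(s['time'],s['eef_pos'],cv2.Rodrigues(s['eef_rot'])[0].round(3)[:2,:2],s['joint_pos'].round(2))
B=cv2.resize(b['image'][160:240,200:300,::-1],None,fx=5,fy=5,interpolation=3)
cv2.imwrite('pics/g.png',B)
E
```

```text
time: 3.7
eef_pos: [0.4165, 0.1998, 0.2015]
eef_rot: [2.025, 2.401, 0.003]
force: [0.0, -0.6, 0.5]
finger_gap: 0.09
grasp_force: 0.0
3.75 [0.41671604 0.19986127 0.20174754] [[-0.169  0.986]
 [ 0.986  0.169]] [-0.93  0.11  0.44  2.04 -0.05  1.   -0.29]
```

View pics/g.png

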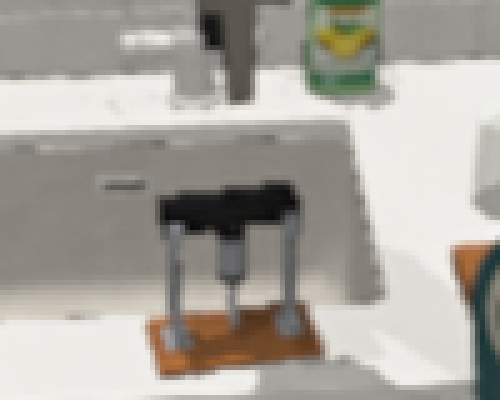

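The fingers are centred above the bar: tip at crop (238,100), bar at (229,210). Descending and gripping.

```bash
python3 -m jog '[[[9,0,0,3,0],[9,0,0,6,0],[9,0,0,8,0],[9,0,0,9,0],[9,0,0,9,0],[5,0,0,9,0],[3.4,0,0,9,0],[2,0,0,9,0],[2,0,0,9,0],[2,0,0,9,0],[2,0,0,9,0]]]'
```

```text
time: 4.85
eef_pos: [0.4158, 0.1991, 0.1103]
eef_rot: [2.026, 2.401, 0.0]
force: [-0.4, 0.3, -0.1]
finger_gap: 0.0442
grasp_force: 0.0
```

```bash
python3 -m jog '[[[2,0,0,0,0],[2,0,0,0,0],[2,0,0,0,0],[2,0,0,0,0],[2,0,0,0,0],[2,0,0,0,0],[2,0,0,0,0]]]'
```

```text
time: 5.55
eef_pos: [0.4158, 0.199, 0.1102]
eef_rot: [2.026, 2.401, 0.0]
force: [-0.5, -0.1, -0.7]
finger_gap: 0.02
grasp_force: 0.0
```

```bash
python3 - <<'E'
from h import *
b=cap('side');a=cap('top')
B=cv2.resize(b['image'][160:240,210:290,::-1],None,fx=5,fy=5,interpolation=3)
A=cv2.resize(a['image'][175:255,200:280,::-1],None,fx=5,fy=5,interpolation=3)
cv2.imwrite('pics/g2.png',np.hstack([B,A]))
print(proj(b,sensors.sense()['eef_pos']))
E
```

```text
[[245.86557573 204.40212573]]
```

View pics/g2.png

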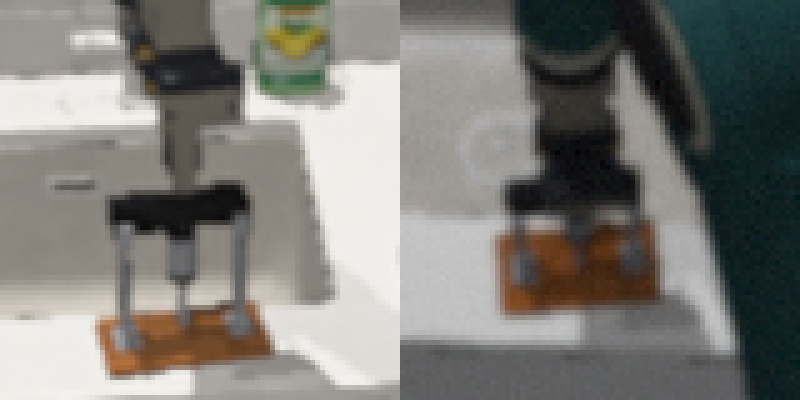

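```bash
python3 - <<'E'
from h import *
b=cap('side');a=cap('top')
P=[(.4167,.1999,.2017),(.4167-.05,.1999-.008,.2017),(.4158+.05,.2,.2017),(.4158,.199,.1102),(.415,.201,.14),(.402,.199,.14),(.428,.203,.14)]
print(proj(b,P).round(1).tolist());print(proj(a,P).round(1).tolist())
im=b['image'];
for r in range(186,212): print(r,[tuple(im[r,c]) .__repr__().replace('np.uint8','') if 0 else int(im[r,c].astype(int).sum()//3) for c in range(232,262)])
E
```

```text
[[244.9, 183.4], [247.5, 189.4], [244.4, 177.7], [245.9, 204.4], [245.1, 197.9], [245.8, 199.5], [244.5, 196.3]]
[[234.6, 203.0], [235.9, 214.5], [235.4, 192.2], [235.5, 215.5], [234.7, 211.8], [235.0, 214.7], [234.5, 209.0]]
186 [156, 156, 154, 152, 153, 153, 154, 156, 154, 137, 101, 75, 81, 87, 87, 87, 87, 101, 127, 142, 142, 142, 147, 154, 158, 158, 158, 157, 156, 154]
187 [145, 151, 155, 155, 156, 156, 154, 153, 153, 145, 107, 67, 75, 87, 87, 87, 87, 97, 119, 129, 123, 115, 119, 141, 158, 163, 163, 161, 154, 147]
188 [118, 139, 158, 162, 162, 160, 154, 148, 148, 143, 107, 64, 71, 85, 87, 87, 84, 87, 110, 126, 125, 120, 121, 133, 142, 145, 146, 144, 141, 137]
189 [123, 135, 145, 146, 146, 146, 142, 139, 139, 135, 102, 60, 67, 84, 88, 87, 83, 79, 108, 129, 133, 132, 131, 133, 133, 134, 134, 134, 134, 132]
190 [133, 133, 134, 134, 134, 135, 134, 134, 135, 130, 98, 54, 68, 85, 88, 87, 82, 76, 106, 130, 134, 134, 133, 133, 133, 134, 132, 132, 132, 131]
191 [134, 133, 133, 133, 134, 133, 133, 133, 135, 130, 95, 52, 66, 84, 88, 88, 82, 75, 106, 130, 133, 132, 133, 133, 132, 132, 131, 13
[... 2120 characters left out ...]
28, 123, 90, 50, 36, 36, 36, 59, 107, 132, 135, 133, 133, 134, 132, 116, 103, 97, 108, 128, 136]
208 [126, 118, 113, 114, 123, 133, 137, 137, 136, 138, 134, 112, 85, 77, 77, 81, 84, 111, 131, 134, 133, 134, 134, 131, 115, 99, 91, 113, 133, 137]
209 [134, 124, 111, 112, 125, 134, 136, 136, 136, 137, 135, 119, 102, 98, 100, 98, 93, 113, 132, 134, 133, 132, 135, 132, 115, 99, 93, 116, 135, 138]
210 [135, 121, 109, 118, 131, 136, 135, 136, 136, 136, 133, 119, 105, 105, 106, 102, 94, 113, 131, 133, 133, 134, 135, 133, 116, 100, 96, 118, 136, 139]
211 [136, 121, 108, 117, 132, 136, 137, 136, 134, 135, 133, 119, 105, 106, 107, 101, 93, 112, 130, 132, 132, 133, 135, 133, 117, 100, 95, 116, 135, 138]
```

```bash
python3 - <<'E'
from h import *
import pickle
a,b=pickle.load(open('c0.pkl','rb'))
P=[(.2335,.655,.175),(.2025,.569,.175),(.2025,.569,.21),(.2335,.655,.21)]
print(proj(b,P).round(1).tolist(),proj(a,P).round(1).tolist())
a1,b1=pickle.load(open('c1.pkl','rb'))
P=[(.4543,-.098,.356),(.546,-.098,.356),(.4543,-.098,.39),(.546,-.098,.39)]
print(proj(b1,P).round(1).tolist())
def cr(c,x,y,w=30):
    return cv2.resize(c['image'][y-w:y+w,x-w:x+w,::-1],(390,390),interpolation=3)
cv2.imwrite('pics/f.png',np.hstack([cr(b,120,195),cr(a,110,235)]))
E
```

```text
[[111.7, 221.2], [134.9, 225.2], [132.9, 216.2], [109.5, 212.3]] [[103.6, 245.8], [125.9, 254.7], [123.2, 250.4], [100.4, 241.4]]
[[323.0, 138.5], [317.7, 130.7], [323.6, 129.8], [318.2, 122.4]]
```

View pics/f.png

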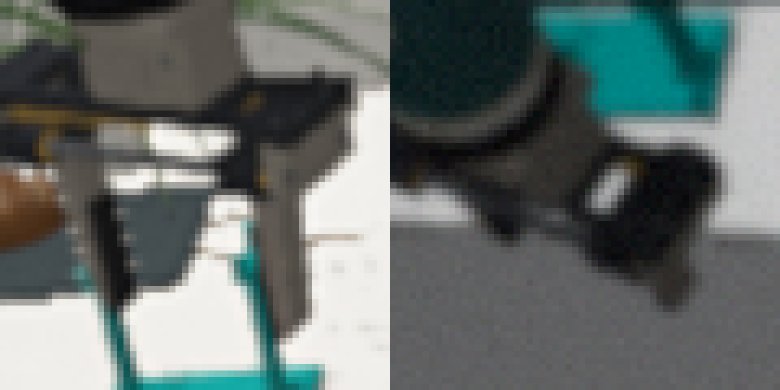

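The finger tips appear about 33 mm higher than the reported TCP: side tips at (133.8,216.5) and (108.5,212.4) match z≈0.21, but the report says 0.175. The fingers therefore closed just above the bar. I'll reopen and go 3.1 cm lower.

```bash
python3 -m jog '[[[8,0,0,0,0],[8,0,0,0,0],[8,0,0,0,0],[8,0,0,0,0],[8,0,0,0,0],[8,0,0,0,0],[8,0,0,0,0],[8,0,0,1,0],[8,0,0,2,0],[8,0,0,3,0],[8,0,0,3.1,0],[2,0,0,3.1,0],[2,0,0,3.1,0],[2,0,0,3.1,0],[2,0,0,3.1,0],[2,0,0,3.1,0],[2,0,0,3.1,0],[2,0,0,3.1,0],[2,0,0,3.1,0],[2,0,0,3.1,0]]]'
```

```text
time: 7.75
eef_pos: [0.4158, 0.1991, 0.0793]
eef_rot: [2.026, 2.401, 0.0]
force: [1.0, -0.1, 1.7]
finger_gap: 0.0257
grasp_force: 29.9
```

Gripped at 25.7 mm with 30 N. Lifting straight up, then turning 90° so the side camera sees the hook in profile.

```bash
python3 -m jog '[[[2,0,0,-0.5,0],[2,0,0,-1.5,0],[2,0,0,-3,0],[2,0,0,-5,0],[2,0,0,-7.5,0],[2,0,0,-10,0],[2,0,0,-12,-0.1],[2,0,0,-13,-0.2],[2,0,0,-13,-0.35],[2,0,0,-13,-0.5],[2,0,0,-13,-0.65],[2,0,0,-13,-0.8],[2,0,0,-13,-0.95],[2,0,0,-13,-1.1],[2,0,0,-13,-1.25],[2,0,0,-13,-1.4],[2,0,0,-13,-1.4],[2,0,0,-13,-1.4]]]'
python3 - <<'E'
from h import *
import pickle
a,b0=pickle.load(open('c0.pkl','rb'))
b=cap('side');a1=cap('top');pickle.dump((a1,b),open('c2.pkl','wb'))
s=sensors.sense();print(s['joint_pos'].round(2),s['eef_pos'],s['force'])
def cr(c,x,y,w):
    return cv2.resize(c['image'][y-w:y+w,x-w:x+w,::-1],(390,390),interpolation=3)
x,y=proj(b,(.416,.199,.2))[0].astype(int);print(x,y)
cv2.imwrite('pics/hook.png',np.hstack([cr(b,x,y,25),np.vstack([cv2.resize(cr(b,371,205,20),(300,300)),cv2.resize(cr(a,362,218,20),(300,300))])[:390] if 0 else cr(b,x,y,25)[:,:1],cr(b,371,205,20)[:, :]]))
I=[cr(b,x,y,25),cr(b,371,205,18),cr(a,362,218,18)]
cv2.imwrite('pics/hook.png',np.hstack([cv2.resize(i,(266,390)) if 0 else cv2.resize(i,(266,266),interpolation=3) for i in I]))
E
```

```text
time: 9.55
eef_pos: [0.4158, 0.1989, 0.2096]
eef_rot: [0.009, 3.141, 0.0]
force: [-0.2, 0.0, -0.7]
finger_gap: 0.0258
grasp_force: 29.9
[-0.85  0.1   0.35  2.03 -0.04  1.02  1.09] [0.41581498 0.19897799 0.2094391 ] [-0.19760824 -0.30499042 -0.90515457]
245 183
```

View pics/hook.png

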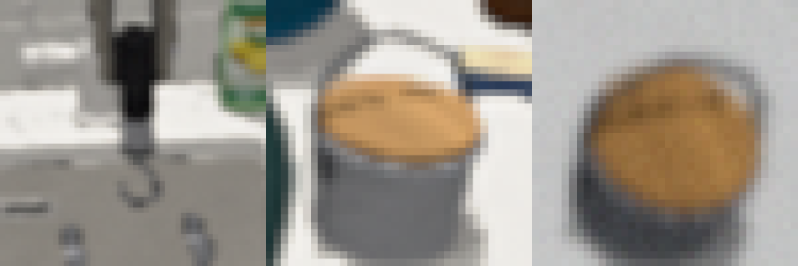

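The left panel shows the hook in profile at crop (140,182). The middle and right panels show the pail with its bail arc behind the lid, leaning away from the robot. I'll settle the hook's opening and the bail numerically.

```bash
python3 - <<'E'
from h import *
import pickle
a,b0=pickle.load(open('c0.pkl','rb'));a1,b=pickle.load(open('c2.pkl','rb'))
L=[cap('side')['image'] for _ in range(4)]
im=np.mean(L,0).mean(2)
print('hook');
print('     ',*range(238,256))
for r in range(184,200): print(r,*im[r,238:256].astype(int))
im=b0['image'].astype(float);m=np.mean(L,0)
print('bail side');print('     ',*range(358,386))
for r in range(188,202): print(r,*m[r,358:386].mean(1).astype(int))
g=a['image'].astype(int)
print('bail top (gray) / sat')
print('     ',*range(346,380))
for r in range(206,232): print(r,*[ (f"{g[r,c].mean():.0f}" if g[r,c,0]-g[r,c,2]<35 else 'W') for c in range(346,380)])
E
```

```text
hook
      238 239 240 241 242 243 244 245 246 247 248 249 250 251 252 253 254 255
184 225 220 217 211 174 126 106 105 103 99 119 171 199 197 192 190 188 187
185 177 174 172 166 138 105 97 98 96 89 97 138 161 161 157 156 154 154
186 153 153 153 149 125 90 72 68 68 71 89 126 148 150 147 145 146 150
187 153 151 152 151 141 118 90 71 71 95 112 123 129 129 120 113 117 138
188 153 147 145 146 144 134 108 81 79 105 124 129 128 125 122 118 119 131
189 141 137 136 136 136 134 123 100 90 97 112 127 132 131 130 130 130 131
190 133 133 133 132 132 133 131 122 118 108 100 116 130 132 132 132 132 132
191 132 132 132 132 133 132 131 131 130 124 108 111 126 131 131 131 131 131
192 132 132 133 133 133 132 132 132 133 128 102 89 113 129 132 131 131 132
193 132 133 133 133 127 124 129 133 135 130 101 81 109 130 132 132 131 131
194 132 132 133 131 120 107 112 124 127 123 101 88 112 129 131 131 131 132
195 133 133 133 133 127 114 101 95 93 102 102 108 124 131 131 131 131 132
196 133 133 133 134 133 127 108 90 88 107 120 126 131 131 131 131 132 131
197 134 133 133 133 134 133 127 121 120 126 130 131 132 
[... 4193 characters left out ...]
 197 194 192
226 196 192 173 117 70 57 61 62 77 81 87 90 W W W W W W W W W W W W W W 127 159 183 194 196 195 195 193
227 194 193 169 118 71 63 65 61 68 75 84 87 87 W W W W W W W W W W W 101 115 140 172 187 195 195 193 196 195
228 199 193 173 127 83 67 62 63 62 65 73 78 75 81 80 87 94 W W W W 93 88 87 94 115 151 179 191 194 195 195 193 193
229 197 193 174 134 93 70 63 59 64 69 67 68 71 72 75 82 89 85 79 78 90 87 87 85 93 116 149 178 195 196 195 194 195 193
230 196 191 168 138 103 80 66 68 63 65 66 60 68 65 66 72 78 73 71 68 78 75 82 87 98 111 138 169 190 194 195 194 197 191
231 195 188 171 143 125 97 76 66 67 68 68 65 65 61 62 64 65 70 66 70 69 69 83 92 100 117 140 173 189 194 195 193 193 194
```

```bash
python3 - <<'E'
from h import *
import pickle
a,b=pickle.load(open('c0.pkl','rb'))
for n,c,(y0,y1,x0,x1) in(('top',a,(200,236,340,385)),('side',b,(190,225,355,388))):
    im=cv2.resize(c['image'][y0:y1,x0:x1],None,fx=8,fy=8,interpolation=cv2.INTER_CUBIC).astype(int)
    m=((im[...,0]-im[...,2])>45).astype('uint8')
    k=max(cv2.findContours(m,0,1)[0],key=cv2.contourArea)
    h=cv2.convexHull(k)[:,0]
    pts=np.array([onz(c,*((p+.5)/8-.5+[x0,y0]),.076)[:2] for p in h])
    (cx,cy),r=cv2.minEnclosingCircle(pts.astype('float32'))
    A=np.c_[2*pts,np.ones(len(pts))];s=np.linalg.lstsq(A,(pts**2).sum(1),rcond=None)[0]
    print(n,'lid',round(cx,4),round(cy,4),round(r,4),'lsq',s[:2].round(4),np.sqrt(s[2]+s[0]**2+s[1]**2).round(4))
for p in [(364.5,193),(367,191.3),(369.5,191),(372,191.6),(374.5,192.6),(377.7,194)]:
    print(p)
    for z in(.08,.09,.1,.11,.12):
        P=onz(b,*p,z);print('  ',P.round(3),proj(a,P)[0].round(1))
E
```

```text
top lid 0.448 -0.3149 0.0465 lsq [ 0.4464 -0.3162] 0.0445
side lid 0.4422 -0.3163 0.05 lsq [ 0.4423 -0.3155] 0.0476
(364.5, 193)
   [ 0.516 -0.315  0.08 ] [360.8 203.1]
   [ 0.498 -0.307  0.09 ] [360.1 205.4]
   [ 0.481 -0.3    0.1  ] [359.3 207.8]
   [ 0.463 -0.292  0.11 ] [358.6 210.2]
   [ 0.445 -0.285  0.12 ] [357.9 212.7]
(367, 191.3)
   [ 0.53  -0.331  0.08 ] [364.3 200.4]
   [ 0.512 -0.323  0.09 ] [363.6 202.7]
   [ 0.494 -0.315  0.1  ] [362.8 205.1]
   [ 0.476 -0.308  0.11 ] [362.1 207.5]
   [ 0.458 -0.3    0.12 ] [361.3 209.9]
(369.5, 191)
   [ 0.532 -0.343  0.08 ] [367.1 200.2]
   [ 0.514 -0.335  0.09 ] [366.4 202.5]
   [ 0.496 -0.327  0.1  ] [365.6 204.9]
   [ 0.478 -0.319  0.11 ] [364.9 207.3]
   [ 0.46  -0.311  0.12 ] [364.1 209.7]
(372, 191.6)
   [ 0.525 -0.352  0.08 ] [369.5 201.6]
   [ 0.507 -0.344  0.09 ] [368.8 203.9]
   [ 0.489 -0.336  0.1  ] [368.  206.2]
   [ 0.472 -0.328  0.11 ] [367.3 208.7]
   [ 0.454 -0.32   0.12 ] [366.5 211.1]
(374.5, 192.6)
   [ 0.516 -0.359  0.08 ] [371.7 203.7]
   [ 0.498 -0.351  0.09 ] [371. 206.]
   [ 0.48  -0.343  0.1  ] [370.2 208.3]
   [ 0.462 -0.335  0.11 ] [369.4 210.7]
   [ 0.444 -0.327  0.12 ] [368.7 213.2]
(377.7, 194)
   [ 0.502 -0.369  0.08 ] [374.4 206.6]
   [ 0.484 -0.36   0.09 ] [373.7 208.9]
   [ 0.467 -0.352  0.1  ] [372.9 211.2]
   [ 0.449 -0.344  0.11 ] [372.2 213.6]
   [ 0.431 -0.336  0.12 ] [371.4 216.1]
```

The hook's shank runs down the image-right side (249,193) and the tip is on the left (242,194). So the mouth faces world +y now, which means scale +x is tool +y. The bail top triangulates to about (0.473,-0.317,0.112), with the wire along world y, leaning +x. The pail centre is about (0.444,-0.316). I'll approach from −x.

```bash
python3 -m jog '[[[2,0,-2,-1,0],[2,0,-5,-2,0.1],[2,-0.2,-8,-3,0.22],[2,-0.3,-11,-3,0.34],[2,-0.4,-14,-3,0.46],[2,-0.5,-17,-3,0.58],[2,-0.6,-20,-3,0.7],[2,-0.7,-23,-3,0.82],[2,-0.8,-26,-3,0.94],[2,-0.9,-29,-3,1.06],[2,-1,-32,-3,1.18],[2,-1.1,-35,-3,1.3],[2,-1.2,-38,-3,1.42],[2,-1.3,-41,-3,1.5],[2,-1.4,-44,-3,1.57],[2,-1.4,-47,-3,1.57],[2,-1.4,-49.5,-3,1.57],[2,-1.4,-51,-3,1.57],[2,-1.4,-51.7,-3,1.57],[2,-1.4,-51.7,-3,1.57]]]'
python3 - <<'E'
from h import *
import pickle
A=[cap('top') for _ in range(3)];B=[cap('side') for _ in range(3)]
for L in(A,B): L[0]['image']=np.mean([c['image'] for c in L],0).astype('uint8')
a,b=A[0],B[0];pickle.dump((a,b),open('c3.pkl','wb'))
s=sensors.sense();p=s['eef_pos'];print(p,cv2.Rodrigues(s['eef_rot'])[0].round(3)[:2,:2],s['joint_pos'].round(2))
h=p+[0,0,.0307-.093];print('hook bottom expected',proj(a,h),proj(b,h))
def cr(c,x,y,w=32):
    return cv2.resize(c['image'][y-w:y+w,x-w:x+w,::-1],(398,398),interpolation=3)
cv2.imwrite('pics/p9.png',np.hstack([cr(b,371,185),cr(a,362,205)]))
E
```

```text
time: 11.85
eef_pos: [0.428, -0.3191, 0.2394]
eef_rot: [2.225, 2.218, -0.0]
force: [-0.6, -0.4, -1.2]
finger_gap: 0.026
grasp_force: 29.9
[ 0.42910886 -0.31711991  0.23927581] [[-0.  1.]
 [ 1.  0.]] [-0.16  0.26  0.88  1.86 -0.22  1.13  0.8 ]
hook bottom expected [[370.37638404 208.83616028]] [[375.39173121 181.87828272]]
```

View pics/p9.png

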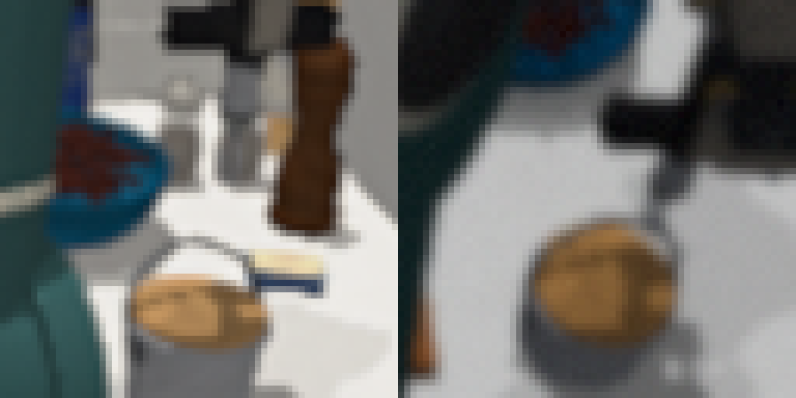

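Side view: bail arc centred at about crop (198,240), with the scale's tube above right at (240,100). Top view: the tube is at (668,180) and the hook end at about (655,215), close to where I expected. Next I'll measure the tube axis against its projection.

```bash
python3 - <<'E'
from h import *
import pickle
a,b=pickle.load(open('c3.pkl','rb'))
p=np.array([.43,-.318,.2396+.0307])
Q=[p-[0,0,d] for d in(.01,.02,.03,.04,.05,.06,.067,.08,.093)]
print('top',proj(a,Q).round(1).tolist());print('side',proj(b,Q).round(1).tolist())
g=a['image'].mean(2).astype(int)
print('    ',*range(364,382))
for r in range(196,213): print(r,*g[r,364:382])
g=b['image'].mean(2).astype(int)
print('    ',*range(366,390))
for r in range(164,192): print(r,*g[r,366:390])
E
```

```text
top [[376.6, 196.6], [375.9, 198.1], [375.1, 199.6], [374.4, 201.1], [373.7, 202.5], [372.9, 204.0], [372.4, 205.0], [371.5, 206.8], [370.6, 208.6]]
side [[378.5, 162.5], [378.1, 164.8], [377.8, 167.2], [377.4, 169.5], [377.1, 171.9], [376.7, 174.2], [376.5, 175.8], [376.0, 178.8], [375.5, 181.7]]
     364 365 366 367 368 369 370 371 372 373 374 375 376 377 378 379 380 381
196 90 77 74 73 72 70 68 54 33 18 9 11 18 27 39 45 44 42
197 143 137 134 134 134 132 123 104 67 38 19 16 25 34 44 48 46 45
198 175 175 174 174 175 172 160 130 85 50 33 27 32 45 59 64 60 51
199 189 188 185 185 184 180 160 122 79 59 44 42 46 64 92 102 92 72
200 190 186 185 180 179 168 138 99 69 57 56 55 59 87 120 136 127 113
201 190 188 181 176 172 154 117 79 59 57 58 61 74 107 143 156 154 148
202 189 186 178 171 168 149 107 66 57 56 58 64 85 122 153 165 168 168
203 189 184 179 172 165 145 102 63 52 55 62 72 102 137 160 169 169 170
204 189 186 181 173 166 145 106 71 61 69 81 102 127 151 164 170 169 171
205 187 187 183 176 164 142 109 89 85 100 121 136 150 163 170 169 170 170
206 179 180 179 173 158 135 109 100 108 13
[... 2429 characters left out ...]
0 222 224 213 161 76 29 32 35 36 36 38
185 236 235 233 232 232 232 232 232 233 233 232 233 233 235 237 223 144 59 27 31 34 35 35 36
186 235 233 233 232 232 232 231 232 232 232 232 233 233 234 234 200 107 39 31 33 34 35 34 35
187 234 233 232 232 231 232 231 231 231 231 231 232 233 233 232 190 91 32 35 35 37 37 37 35
188 229 233 233 232 232 232 232 231 231 231 232 232 232 233 233 209 115 42 30 32 37 36 35 35
189 211 233 236 235 233 233 234 234 232 232 232 231 231 232 234 227 172 110 60 35 30 29 27 27
190 170 212 228 224 214 221 228 231 234 234 233 232 232 232 233 234 226 197 145 114 107 91 63 56
191 127 151 165 164 151 156 165 192 221 229 234 235 234 233 233 235 235 233 222 215 212 189 151 142
```

```bash
python3 -m jog '[[[2,0,0,1.5,0],[2,0,0,3.5,0],[2,0,0,5.5,0],[2,0,0,7.3,0],[2,0,0,8.5,0],[2,0,0,9.1,0],[2,0,0,9.3,0],[2,0,0,9.3,0]]]'
python3 - <<'E'
from h import *
F=[]
b=cap('side')
for _ in range(4): cap('side');s=sensors.sense();F.append(np.r_[s['force'],s['eef_pos']])
print(np.mean(F,0).round(4),np.std(F,0).round(4))
g=b['image'].mean(2).astype(int)
for r in range(188,206): print(r,*g[r,358:386])
p=np.array([.43,-.3165,.1466+.0307])
print(proj(b,[p-[0,0,.046],p-[0,0,.067],p-[0,0,.093],p+[.013,0,-.08]]).round(1))
E
```

```text
time: 12.95
eef_pos: [0.429, -0.3182, 0.1463]
eef_rot: [2.222, 2.22, 0.0]
force: [0.5, 0.0, -1.3]
finger_gap: 0.0259
grasp_force: 29.9
[-0.5599 -0.3517 -1.4143  0.4293 -0.3183  0.1468] [4.626e-01 1.455e-01 3.511e-01 0.000e+00 1.000e-04 0.000e+00]
188 42 43 53 72 107 144 172 204 229 234 234 235 234 197 130 96 97 98 100 152 233 237 234 209 116 43 29 33
189 46 56 80 107 127 135 139 165 211 233 237 238 234 180 117 96 98 98 103 160 232 236 235 228 173 111 61 35
190 65 85 109 129 135 135 133 139 170 213 229 228 206 152 106 96 100 98 109 171 233 236 234 234 227 197 145 115
191 105 121 131 135 136 136 135 129 127 151 166 166 143 102 85 92 97 95 107 174 234 236 234 235 235 233 223 216
192 131 135 136 136 135 134 131 118 110 141 177 197 181 128 80 73 77 74 95 176 231 233 232 232 232 233 233 234
193 137 137 136 135 133 124 112 111 141 196 226 233 231 198 127 71 64 83 100 152 193 203 216 217 215 215 215 217
194 136 136 136 133 125 111 114 153 202 231 236 236 238 230 162 97 108 164 174 150 130 166 208 212 206 203 200 199
195 137 140 136 125 111 115 154 206 234 237 237 236 239 237 200 130 142 216 
[... 488 characters left out ...]
224 170 125 134 136 128 126 125 114 106 107 115 107 97 92 90 96 102 119 131 137 126 125 188 228 232 230 230
201 207 138 107 119 115 103 104 116 121 119 122 129 125 104 93 95 106 123 129 131 132 130 141 200 240 240 239 239
202 201 120 89 104 112 119 121 126 129 128 129 130 128 104 90 92 96 104 103 100 99 98 108 162 224 231 232 233
203 200 118 88 110 124 130 131 132 132 131 131 130 125 100 85 85 86 87 89 89 86 82 83 122 184 217 221 221
204 202 121 87 107 121 127 125 125 125 125 124 125 119 96 82 82 83 85 87 88 89 86 82 105 165 212 217 215
205 208 134 97 108 110 101 96 93 94 94 94 93 92 84 79 80 83 83 84 86 87 88 85 95 150 210 219 216
[[373.6 191.9]
 [372.9 196.5]
 [372.  202. ]
 [371.3 197.7]]
```

```bash
python3 -m jog '[[[2,0,0.4,0,0],[2,0,0.9,0,0],[2,0,1.4,0,0],[2,0,1.9,0,0],[2,0,2.4,0,0],[2,0,2.9,0,0],[2,0,3.3,0,0],[2,0,3.7,0,0],[2,0,4.0,0,0],[2,0,4.3,0,0],[2,0,4.6,0,0],[2,0,4.6,0,0]]]'
cat > patch.py <<'E'
from h import *
import sys
F=[];I=[]
for _ in range(4):
    I.append(cap('side'));s=sensors.sense();F.append(np.r_[s['force'],s['eef_pos']])
print(s['time'],np.mean(F,0).round(4))
b=I[0];g=np.mean([c['image'] for c in I],0).mean(2).astype(int)
r0,r1,c0,c1=map(int,sys.argv[1:5])
print('    ',*range(c0,c1))
for r in range(r0,r1): print(r,*g[r,c0:c1])
E
python3 patch.py 184 204 358 386
```

```text
time: 14.4
eef_pos: [0.4752, -0.318, 0.1462]
eef_rot: [2.222, 2.22, 0.0]
force: [-0.2, -0.6, -0.4]
finger_gap: 0.0257
grasp_force: 29.9
14.6 [ 0.0599  0.1511 -1.4772  0.4747 -0.3181  0.1462]
     358 359 360 361 362 363 364 365 366 367 368 369 370 371 372 373 374 375 376 377 378 379 380 381 382 383 384 385
184 60 68 66 58 50 55 108 183 211 171 115 96 98 98 112 172 230 235 224 219 220 222 224 213 161 76 29 32
185 53 55 50 43 39 74 153 220 234 181 115 96 99 98 119 188 233 235 233 233 234 235 237 223 144 60 28 31
186 44 43 40 36 52 111 189 233 227 164 98 86 92 90 115 190 231 234 233 233 234 235 234 200 106 39 32 33
187 41 40 39 46 83 148 203 232 229 176 101 66 66 70 110 189 230 233 232 232 232 234 232 190 92 32 34 35
188 41 43 52 73 107 144 171 205 230 218 155 88 69 103 161 216 232 232 232 232 232 233 233 209 115 42 29 33
189 45 56 79 107 126 135 139 166 213 234 194 121 108 172 220 235 234 233 232 232 232 232 234 228 173 110 61 35
190 66 84 109 128 135 135 133 140 172 212 206 146 137 198 229 234 235 234 233 232 232 232 233 234 227 196 145 115
191 105 121 130 135 136 136 132 124 121 138 
[... 659 characters left out ...]
25 122 139 162 182 189 176 144 107 96 127 158 172 190 202 220 235 234 171 90 70 79 94 106 112 121
198 171 146 139 159 154 145 143 141 129 106 87 85 93 100 105 118 129 149 171 192 169 91 53 62 63 63 62 63
199 206 153 125 136 126 112 105 101 96 88 84 84 86 87 87 85 86 93 103 126 129 85 78 118 122 118 116 117
200 206 133 89 92 90 86 84 81 80 81 82 84 85 87 88 88 85 81 81 88 93 85 119 188 206 205 204 211
201 201 119 73 75 77 78 78 78 77 77 79 81 82 84 86 88 89 87 85 83 84 86 119 181 219 223 221 223
202 197 109 72 84 89 90 90 90 90 89 88 90 91 91 87 86 88 90 89 86 84 83 96 146 205 220 219 217
203 196 107 83 109 120 122 122 122 122 121 120 119 121 115 95 85 85 87 89 89 87 82 83 117 179 214 217 215
```

The hook's barrel (369.6,189) crosses the wire at its middle. Next: raise to seat the wire, then bring the bail upright over the pail's centre.

```bash
python3 -m jog '[[[2,0,0,-0.3,0],[2,0,0,-0.6,0],[2,0,0,-0.9,0],[2,0,0,-1.2,0],[2,0,0,-1.5,0],[2,0,-0.3,-1.7,0],[2,0,-0.7,-1.9,0],[2,0,-1.1,-2.1,0],[2,0,-1.5,-2.2,0],[2,0,-1.9,-2.3,0],[2,0,-2.3,-2.4,0],[2,0,-2.7,-2.5,0],[2,0,-3.1,-2.6,0],[2,0,-3.1,-2.8,0],[2,0,-3.1,-3,0],[2,0,-3.1,-3,0]]]'
python3 patch.py 184 204 358 386
```

```text
time: 16.2
eef_pos: [0.4441, -0.318, 0.1764]
eef_rot: [2.222, 2.22, 0.0]
force: [0.0, -0.8, -1.8]
finger_gap: 0.0258
grasp_force: 29.9
16.4 [-0.0865  0.0905 -1.7378  0.444  -0.3179  0.1762]
     358 359 360 361 362 363 364 365 366 367 368 369 370 371 372 373 374 375 376 377 378 379 380 381 382 383 384 385
184 60 69 65 58 50 55 108 181 217 220 219 219 195 128 73 67 67 79 136 206 222 223 224 214 161 76 29 32
185 54 54 51 42 38 74 153 219 236 235 234 236 230 171 107 85 85 132 202 235 236 236 238 223 144 60 27 30
186 45 43 40 36 52 111 189 233 236 234 233 235 234 191 130 106 126 190 233 236 235 235 234 201 107 39 31 32
187 40 40 39 46 83 148 203 231 234 233 233 234 232 196 130 102 153 221 235 234 233 234 232 191 92 32 35 36
188 41 43 52 73 107 144 171 204 229 234 233 234 234 220 165 133 198 233 234 233 233 233 233 209 116 43 29 33
189 44 56 80 107 126 135 139 164 210 231 234 234 231 216 183 155 215 235 234 232 232 233 234 228 173 110 61 35
190 66 85 109 129 135 134 132 136 171 220 233 232 212 178 176 154 203 233 235 233 232 233 234 234 227 197 145 115
191 105 122 130 135 136 135 133 130 
[... 716 characters left out ...]
173 198 214 229 235 234 181 99 57 73 100 110 113 120
198 181 203 220 200 152 109 97 112 130 131 116 104 97 99 108 130 144 164 180 205 188 112 66 53 61 65 63 63
199 227 227 213 169 120 103 114 126 132 133 129 122 101 87 92 113 125 132 141 164 170 129 103 77 100 122 128 125
200 233 215 164 117 101 117 127 129 129 131 134 131 106 88 89 105 125 128 128 135 140 130 123 115 173 210 225 230
201 229 192 128 90 104 125 131 129 128 129 132 130 106 87 86 91 101 102 99 99 100 99 101 133 206 227 230 235
202 219 161 98 89 116 130 132 131 130 126 124 121 104 87 84 86 88 89 88 85 84 82 87 135 205 221 220 222
203 216 151 86 93 118 125 125 126 122 108 95 92 86 82 83 84 85 87 89 89 87 82 83 118 180 214 217 215
```

The bail peak (372,193) now lies in the hook. Lifting slowly.

```bash
python3 -m jog '[[[2,0,0,-0.1,0],[2,0,0,-0.2,0],[2,0,0,-0.4,0],[2,0,0,-0.6,0],[2,0,0,-0.8,0],[2,0,0,-1,0],[2,0,0,-1.2,0],[2,0,0,-1.4,0],[2,0,0,-1.6,0],[2,0,0,-1.8,0],[2,0,0,-1.9,0],[2,0,0,-2,0],[2,0,0,-2,0]]]'
python3 patch.py 0 0 0 0
```

```text
time: 17.7
eef_pos: [0.4438, -0.318, 0.1962]
eef_rot: [-2.223, -2.22, -0.0]
force: [0.1, 0.0, -5.8]
finger_gap: 0.0256
grasp_force: 29.9
17.9 [ 0.1193  0.1131 -5.5538  0.4438 -0.318   0.1961]
```

```bash
python3 -m jog '[[[2,0,0,-0.1,0],[2,0,0,-0.2,0],[2,0,0,-0.3,0],[2,0,0,-0.4,0],[2,0,0,-0.5,0],[2,0,0,-0.6,0],[2,0,0,-0.7,0],[2,0,0,-0.8,0],[2,0,0,-0.8,0]]]'
python3 patch.py 0 0 0 0
```

```text
time: 18.8
eef_pos: [0.4439, -0.3181, 0.2043]
eef_rot: [2.222, 2.22, 0.0]
force: [-0.9, 0.6, -5.8]
finger_gap: 0.026
grasp_force: 29.9
19.0 [ 0.0782 -0.6938 -5.2165  0.4438 -0.318   0.2042]
```

The load has plateaued at about 4 N (~400 g), so the pail is just off the worktop. Raising to about 2 cm clearance and holding still.

```bash
python3 -m jog '[[[2,0,0,-0.1,0],[2,0,0,-0.25,0],[2,0,0,-0.4,0],[2,0,0,-0.55,0],[2,0,0,-0.7,0],[2,0,0,-0.85,0],[2,0,0,-1,0],[2,0,0,-1.15,0],[2,0,0,-1.3,0],[2,0,0,-1.4,0],[2,0,0,-1.5,0],[2,0,0,-1.5,0],[2,0,0,-1.5,0],[2,0,0,-1.5,0]]]'
cat > lid.py <<'E'
from h import *
import sys
F=[];I=[];T=[]
for _ in range(5):
    I.append(cap('side'));s=sensors.sense();F.append(np.r_[s['force'],s['eef_pos']])
    if 't' in sys.argv: T.append(cap('top'))
print(s['time'],np.mean(F,0).round(4))
def lid(L):
    im=np.mean([c['image'] for c in L],0).astype('uint8')
    c=proj(L[0],s['eef_pos']+[0,0,-.09])[0].astype(int);x0,y0=c-26
    g=cv2.resize(im[y0:y0+52,x0:x0+52],None,fx=8,fy=8,interpolation=cv2.INTER_CUBIC).astype(int)
    m=((g[...,0]-g[...,2]>45)&(g.max(2)>90)).astype('uint8')
    if len(sys.argv)>2: pass
    k=max(cv2.findContours(m,0,1)[0],key=cv2.contourArea)
    e=cv2.fitEllipse(cv2.convexHull(k));x,y,w,h=cv2.boundingRect(k)
    return (np.array(e[0])+.5)/8-.5+[x0,y0],np.array(e[1])/8,e[2],[x/8+x0,y/8+y0,w/8,h/8]
r=lid(I);print('side lid',r)
if T:
    q=lid(T);print('top lid',q);print('lid centre',tri(I[0],r[0],T[0],q[0]))
E
python3 lid.py t
```

```text
time: 20.4
eef_pos: [0.4438, -0.318, 0.2191]
eef_rot: [-2.223, -2.22, 0.0]
force: [-0.3, 0.0, -5.3]
finger_gap: 0.0257
grasp_force: 29.9
20.85 [ 0.1878  0.0099 -5.4232  0.4438 -0.318   0.2191]
side lid (array([371.59264374, 197.54719543]), array([12.27303505, 22.85931396]), 94.73761749267578, [np.float64(360.625), np.float64(192.5), 21.5, 11.75])
top lid (array([359.72688484, 213.0122242 ]), array([12.86638165, 15.31710434]), 37.909393310546875, [np.float64(353.375), np.float64(206.375), 13.25, 13.25])
lid centre (array([ 0.45701008, -0.31154184,  0.09175376]), np.float64(0.022397905213883407))
```

```bash
python3 -m jog '[[[2,0,0,0,0],[2,0,0,0,0],[2,0,0,0,0],[2,0,0,0,0],[2,0,0,0,0]]]'; python3 lid.py
python3 - <<'E'
from h import *
import pickle
a,b=pickle.load(open('c0.pkl','rb'))
for z in(.076,.096,.106): print(proj(b,(.444,-.317,z)),proj(a,(.444,-.317,z)))
E
```

```text
time: 21.4
eef_pos: [0.4438, -0.318, 0.2192]
eef_rot: [2.223, 2.22, 0.0]
force: [-0.6, 0.3, -6.6]
finger_gap: 0.0256
grasp_force: 29.9
21.65 [ 0.4343  0.0708 -5.289   0.4438 -0.318   0.2192]
side lid (array([371.63816833, 197.51519012]), array([12.11368179, 22.91960716]), 95.16676330566406, [np.float64(360.625), np.float64(192.5), 21.375, 11.75])
[[370.64569324 202.09369986]] [[363.29216286 218.73776382]]
[[371.30752448 197.87458369]] [[364.52676506 216.23387293]]
[[371.64039896 195.7442453 ]] [[365.15429414 214.96164303]]
```

It hung still for over 1 s at about 22 mm clearance, with a load of 3.9 N (~400 g). That is below 600 g, so it goes in the right recess. Now measuring the coaster.

```bash
python3 - <<'E'
from h import *
import pickle
a0,b0=pickle.load(open('c0.pkl','rb'))
A=[cap('top') for _ in range(3)];B=[cap('side') for _ in range(3)]
for L in(A,B): L[0]['image']=np.mean([c['image'] for c in L],0).astype('uint8')
for n,c in(('top0',a0),('top',A[0]),('side',B[0])):
    P=proj(c,[(.459+i,-.102+j,.022) for i in(-.08,.08) for j in(-.14,.14)])
    x0,y0=np.maximum(P.min(0).astype(int)-3,0);x1,y1=P.max(0).astype(int)+5
    g=cv2.resize(c['image'][y0:y1,x0:x1],None,fx=8,fy=8,interpolation=cv2.INTER_CUBIC).astype(int)
    m=((g[...,0]-g[...,2]>45)&(g[...,0]>1.3*g[...,1])).astype('uint8')
    k=max(cv2.findContours(m,0,1)[0],key=cv2.contourArea)
    h=cv2.approxPolyDP(cv2.convexHull(k),8,True)[:,0]
    print(n,cv2.contourArea(k)/64)
    for p in h:
        q=(p+.5)/8-.5+[x0,y0];print('  ',q.round(1),onz(c,*q,.022)[:2].round(4),onz(c,*q,0)[:2].round(4))
pickle.dump((A[0],B[0]),open('c4.pkl','wb'))
E
```

```text
top0 1238.9765625
   [331.4 208.4] [ 0.521  -0.2045] [ 0.5348 -0.2094]
   [334.4 231.7] [ 0.4087 -0.208 ] [ 0.4207 -0.213 ]
   [285.6 232.6] [ 0.3955 -0.0065] [ 0.4073 -0.0084]
   [283.4 231.4] [0.4004 0.0022] [4.122e-01 4.000e-04]
   [282.4 208.1] [0.5135 0.0056] [0.5272 0.004 ]
top 154.5625
   [287.8 207.9] [ 0.5152 -0.0174] [ 0.5288 -0.0195]
   [289.4 210.1] [ 0.5048 -0.0243] [ 0.5183 -0.0264]
   [287.8 231.9] [ 0.3989 -0.0159] [ 0.4107 -0.0179]
   [284.8 232.4] [ 0.396  -0.0035] [ 0.4078 -0.0053]
   [283.2 230.7] [0.4038 0.0032] [0.4157 0.0015]
   [281.8 209.1] [0.5084 0.0084] [0.5219 0.0067]
side 63.2578125
   [291.3 209.1] [0.5092 0.0034] [ 0.5453 -0.0027]
   [296.7 209.3] [ 0.505  -0.0191] [ 0.541  -0.0259]
   [295.8 223.9] [0.3933 0.0028] [ 0.4261 -0.0034]
   [291.1 213.8] [0.4711 0.0103] [0.5062 0.0043]
```

```bash
python3 - <<'E'
from h import *
import pickle
a,_=pickle.load(open('c0.pkl','rb'))
B=a['image'][...,2].astype(float)
x0,y0,x1,y1=270,198,346,244
g=cv2.resize(a['image'][y0:y1,x0:x1,2],None,fx=8,fy=8,interpolation=cv2.INTER_CUBIC)
m=(g<115).astype('uint8')
k=max(cv2.findContours(m,0,1)[0],key=cv2.contourArea)[:,0]
q=(k+.5)/8-.5+[x0,y0]
def line(sel,vert,z):
    p=q[sel];W=np.array([onz(a,*s,z)[:2] for s in p])
    i,j=(0,1) if not vert else (1,0)
    c=np.polyfit(W[:,j],W[:,i],1);return c
back=line((q[:,1]<212)&(q[:,0]>290)&(q[:,0]<325),False,.022)
front=line((q[:,1]>228)&(q[:,0]>290)&(q[:,0]<328),False,0)
right=line((q[:,0]>326)&(q[:,1]>212)&(q[:,1]<227),True,.022)
left=line((q[:,0]<290)&(q[:,1]>213)&(q[:,1]<227),True,0)
print('back x=',back,np.polyval(back,-.1),'front',front,np.polyval(front,-.1),'right y=',right,np.polyval(right,.46),'left',left,np.polyval(left,.46))
im=a['image'].astype(int).sum(2)//3
print('    ',*range(300,338))
for r in range(205,236): print(r,*im[r,300:338])
E
```

```text
back x= [-0.06306156  0.51487912] 0.5211852757842074 front [-0.05814049  0.39990383] 0.4057178761254692 right y= [ 0.0543437  -0.23584031] -0.21084220407776036 left [ 0.04129621 -0.0127743 ] 0.006221954601349194
     300 301 302 303 304 305 306 307 308 309 310 311 312 313 314 315 316 317 318 319 320 321 322 323 324 325 326 327 328 329 330 331 332 333 334 335 336 337
205 197 199 195 197 197 198 196 198 198 196 195 197 192 193 191 196 193 192 194 194 190 191 192 195 193 190 190 193 190 192 190 193 196 195 197 197 197 199
206 191 186 187 186 186 188 187 189 187 186 184 181 178 176 175 178 175 176 176 176 176 178 175 177 178 179 177 178 176 176 180 180 184 192 194 195 196 197
207 156 155 158 154 158 156 157 158 158 159 159 151 143 147 142 143 142 144 139 141 141 139 141 139 141 144 143 145 140 143 140 146 161 182 195 196 197 197
208 113 113 112 113 111 111 110 111 112 112 108 107 106 105 101 102 100 102 99 99 100 99 98 99 101 102 100 101 102 99 102 112 138 170 190 197 198 195
209 81 86 86 85 84 83 83 81 82 83 87 83 78 79 79 77 75 73 71 71 71 74 76 74 76 76 79 77 79 75 80 91 122 159 190 1
[... 2552 characters left out ...]
 73 73 76 71 79 106 150 185
231 66 62 65 64 64 60 64 65 61 60 60 65 63 63 63 62 61 61 58 60 62 58 61 60 58 62 63 62 60 60 60 61 65 64 70 96 142 184
232 58 54 56 55 60 59 58 53 55 57 54 58 53 59 54 54 56 54 55 59 54 57 57 55 59 57 57 58 58 58 57 55 57 55 61 94 144 181
233 79 70 69 72 78 81 85 84 79 70 68 73 83 89 86 84 78 76 81 93 91 89 87 88 89 89 88 85 87 84 88 86 88 87 96 117 152 185
234 126 113 112 114 122 137 140 139 130 115 113 124 133 141 139 137 131 128 135 138 142 141 143 143 144 144 142 139 139 142 141 140 139 143 141 153 170 186
235 170 158 159 159 169 180 183 179 171 163 158 167 175 179 176 176 171 170 176 181 180 180 181 183 184 179 182 182 181 181 183 184 181 178 182 181 189 194
```

Coaster centre is about (0.4635,-0.1023) with yaw 0.057, so the right recess is about (0.466,-0.155). Raising 1.8 cm and carrying the pail there slowly.

```bash
python3 -m jog '[[[2,0,0,-0.2,0],[2,0,0,-0.5,0],[2,0,0,-0.8,0],[2,0,0,-1.1,0],[2,0.1,0,-1.4,0],[2,0.3,0,-1.6,0],[2,0.6,0.1,-1.8,0],[2,1.0,0.1,-1.8,0],[2,1.5,0.2,-1.8,0],[2,2.1,0.3,-1.8,0],[2,2.7,0.4,-1.8,0],[2,3.3,0.5,-1.8,0],[2,3.9,0.6,-1.8,0],[2,4.5,0.7,-1.8,0],[2,5.1,0.7,-1.8,0],[2,5.7,0.8,-1.8,0],[2,6.3,0.9,-1.8,0],[2,6.9,1.0,-1.8,0],[2,7.5,1.1,-1.8,0],[2,8.1,1.1,-1.8,0]]]'
python3 -m jog '[[[2,0.6,0.1,0,0],[2,1.2,0.2,0,0],[2,1.8,0.3,0,0],[2,2.4,0.3,0,0],[2,3.0,0.4,0,0],[2,3.6,0.5,0,0],[2,4.2,0.5,0,0],[2,4.8,0.6,0,0],[2,5.4,0.7,0,0],[2,6.0,0.8,0,0],[2,6.6,0.8,0,0],[2,7.1,0.9,0,0],[2,7.5,0.9,0,0],[2,7.8,1.0,0,0],[2,8.0,1.0,0,0],[2,8.1,1.0,0,0],[2,8.1,1.0,0,0],[2,8.1,1.0,0,0],[2,8.1,1.0,0,0],[2,8.1,1.0,0,0]]]'
python3 lid.py t
```

```text
time: 23.95
eef_pos: [0.4551, -0.2365, 0.2372]
eef_rot: [2.223, 2.22, 0.0]
force: [-0.6, 0.3, -5.4]
finger_gap: 0.0258
grasp_force: 29.9
time: 25.95
eef_pos: [0.465, -0.1562, 0.2372]
eef_rot: [2.223, 2.22, -0.0]
force: [0.6, -0.6, -5.3]
finger_gap: 0.0262
grasp_force: 29.9
26.4 [-0.0422  0.052  -5.7446  0.465  -0.1561  0.2372]Traceback (most recent call last):
  File "lid.py", line 17, in <module>
    r=lid(I);print('side lid',r)
  File "lid.py", line 14, in lid
    k=max(cv2.findContours(m,0,1)[0],key=cv2.contourArea)
ValueError: max() iterable argument is empty
```

```bash
python3 - <<'E'
from h import *
import pickle
A=[cap('top') for _ in range(4)];b=cap('side')
a=A[0];a['image']=np.mean([c['image'] for c in A],0).astype('uint8');pickle.dump((a,b),open('c5.pkl','wb'))
print(proj(a,[(.465,-.156,.116),(.465,-.156,.04),(.4665,-.1543,.022)]).round(1),proj(b,(.465,-.156,.1)))
def cr(c,x,y,w):
    return cv2.resize(c['image'][y-w:y+w,x-w:x+w,::-1],(398,398),interpolation=3)
cv2.imwrite('pics/p10.png',np.hstack([cr(a,315,212,36),cr(b,330,195,36)]))
E
```

```text
[[324.6 207.6]
 [321.6 217.2]
 [320.5 219. ]] [[331.9062851  196.39046399]]
```

View pics/p10.png

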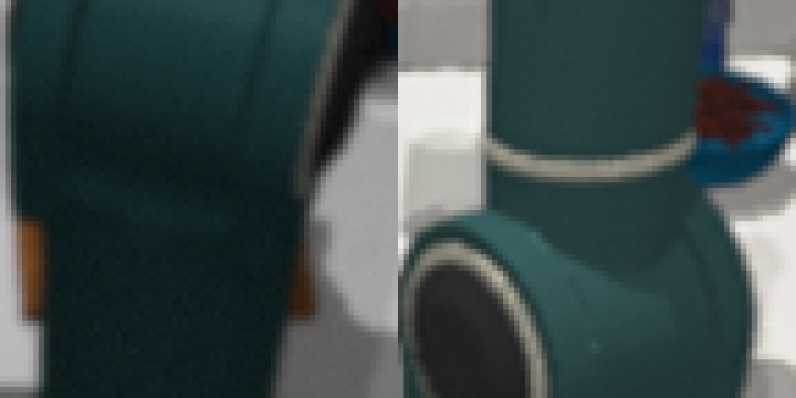

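The arm now hides the coaster from both cameras, so the fit must be by feel. First I'll refine the target using the earlier views, where the pail and coaster appear in the same image.

```bash
python3 - <<'E'
from h import *
import pickle
a,b=pickle.load(open('c0.pkl','rb'));a4,b4=pickle.load(open('c4.pkl','rb'))
def circ(c,ctr,z,th,rng=None):
    # radial half-level of warm ratio from approximate centre
    I=c['image'].astype('float32');w=I[...,0]-I[...,2]
    P=[]
    for t in np.arange(0,2*np.pi,.1):
        r=np.arange(.03,.062,.0005)
        W=np.c_[ctr[0]+r*np.cos(t),ctr[1]+r*np.sin(t),np.full(len(r),z)]
        q=proj(c,W).astype('float32')
        v=cv2.remap(w,q[:,0][None],q[:,1][None],cv2.INTER_LINEAR)[0]
        lo=v[-10:].mean();hi=v[:10].mean();h=lo+(hi-lo)*th
        i=np.argmax(v<h)
        if i: P.append(W[i,:2])
    P=np.array(P)
    for _ in range(4):
        A=np.c_[2*P,np.ones(len(P))];s=np.linalg.lstsq(A,(P**2).sum(1),rcond=None)[0]
        R=np.sqrt(s[2]+s[0]**2+s[1]**2);e=abs(np.hypot(*(P-s[:2]).T)-R);P=P[e<max(.002,2*e.mean())]
    return s[:2].round(4),round(R,4),len(P)
for th in(.4,.5,.6):
    print(th,'top0',circ(a,(.446,-.3155),.076,th),'side0',circ(b,(.443,-.3155),.076,th))
    for dz in(.019,.021,.023): print('   hang',dz,'side',circ(b4,(.444,-.317),.076+dz,th),'top',circ(a4,(.446,-.3155),.076+dz,th))
E
```

```text
0.4 top0 (array([ 0.4457, -0.3155]), np.float64(0.0458), 49) side0 (array([ 0.4426, -0.3145]), np.float64(0.0486), 48)
   hang 0.019 side (array([ 0.4425, -0.3143]), np.float64(0.0482), 41) top (array([ 0.4484, -0.3149]), np.float64(0.0471), 56)
   hang 0.021 side (array([ 0.4396, -0.3133]), np.float64(0.0479), 47) top (array([ 0.447 , -0.3144]), np.float64(0.047), 56)
   hang 0.023 side (array([ 0.4377, -0.3123]), np.float64(0.0477), 44) top (array([ 0.446 , -0.3137]), np.float64(0.0468), 54)
0.5 top0 (array([ 0.4459, -0.3155]), np.float64(0.0447), 46) side0 (array([ 0.4423, -0.3148]), np.float64(0.047), 50)
   hang 0.019 side (array([ 0.4418, -0.3151]), np.float64(0.0467), 38) top (array([ 0.4483, -0.3148]), np.float64(0.046), 56)
   hang 0.021 side (array([ 0.4393, -0.3134]), np.float64(0.0469), 40) top (array([ 0.4472, -0.3143]), np.float64(0.0457), 53)
   hang 0.023 side (array([ 0.4373, -0.3122]), np.float64(0.0467), 41) top (array([ 0.4459, -0.3136]), np.float64(0.0458), 53)
0.6 top0 (array([ 0.4457, -0.3158]), np.float64(0.0434), 51) side0 (array([ 0.4421, -0.3152]), np.float64(0.0456), 53)
   hang 0.019 side (array([ 0.441 , -0.3161]), np.float64(0.0449), 41) top (array([ 0.4483, -0.3148]), np.float64(0.045), 56)
   hang 0.021 side (array([ 0.4388, -0.3137]), np.float64(0.0456), 40) top (array([ 0.4472, -0.3141]), np.float64(0.0446), 53)
   hang 0.023 side (array([ 0.4366, -0.3125]), np.float64(0.0455), 40) top (array([ 0.4457, -0.3135]), np.float64(0.0446), 54)
```

In the same top view the hanging pail reads (+3,+3.7) mm from the TCP. Corrected, the TCP target is about (0.4635,-0.158). Shifting there and lowering to just above the edge.

```bash
cat > f.py <<'E'
from h import *
import sys
F=[]
for _ in range(int(sys.argv[1])):
    capture('top');s=sensors.sense();F.append(np.r_[s['force'],s['torque'],s['eef_pos']])
print(s['time'],np.mean(F,0).round(4),'sem z',(np.std(F,0)[2]/np.sqrt(len(F))).round(3))
E
python3 -m jog '[[[2,-0.1,-0.1,0.1,0],[2,-0.2,-0.15,0.3,0],[2,-0.2,-0.15,0.5,0],[2,-0.2,-0.15,0.7,0],[2,-0.2,-0.15,0.9,0],[2,-0.2,-0.15,1.1,0],[2,-0.2,-0.15,1.3,0],[2,-0.2,-0.15,1.4,0],[2,-0.2,-0.15,1.5,0],[2,-0.2,-0.15,1.5,0]]]'
python3 f.py 8
python3 -m jog '[[[2,0,0,0.1,0],[2,0,0,0.2,0],[2,0,0,0.3,0],[2,0,0,0.4,0],[2,0,0,0.5,0],[2,0,0,0.5,0]]]'
python3 f.py 8
```

```text
time: 27.7
eef_pos: [0.4635, -0.1581, 0.2221]
eef_rot: [-2.223, -2.22, 0.0]
force: [-1.2, -0.3, -5.1]
finger_gap: 0.0258
grasp_force: 29.9
28.1 [ 1.3300e-02 -1.1190e-01 -5.2773e+00 -6.7100e-02  8.5700e-02  4.5000e-03
  4.6360e-01 -1.5810e-01  2.2230e-01] sem z 0.138
time: 28.7
eef_pos: [0.4634, -0.158, 0.217]
eef_rot: [-2.222, -2.22, 0.0]
force: [0.8, 0.4, -5.5]
finger_gap: 0.0258
grasp_force: 29.9
29.1 [-0.1251  0.1097 -4.7742 -0.0506  0.1169  0.0084  0.4635 -0.1581  0.2172] sem z 0.139
```

```bash
python3 -m jog '[[[2,0,0,0.1,0],[2,0,0,0.2,0],[2,0,0,0.2,0]]]'
python3 f.py 8
```

```text
time: 29.4
eef_pos: [0.4634, -0.158, 0.215]
eef_rot: [-2.222, -2.22, 0.0]
force: [-0.2, 0.8, -4.6]
finger_gap: 0.026
grasp_force: 29.9
29.8 [-0.4197  0.3006 -5.0857 -0.0328  0.1547  0.0104  0.4635 -0.158   0.2152] sem z 0.255
```

```bash
python3 -m jog '[[[2,0,0,0.1,0],[2,0,0,0.2,0],[2,0,0,0.2,0]]]'
python3 f.py 8
```

```text
time: 30.1
eef_pos: [0.4633, -0.158, 0.213]
eef_rot: [-2.222, -2.22, 0.0]
force: [-0.6, 0.3, -4.9]
finger_gap: 0.0257
grasp_force: 29.9
30.5 [-0.1227  0.4382 -4.5991 -0.0389  0.1773 -0.0106  0.4635 -0.158   0.2132] sem z 0.161
```

On contact, torque y rises steadily from 0.086 to 0.177. That means the rim is pushing the pail toward −x and slightly +y, so it sits too far +x. I'll lift off, step −x 2 mm and +y 0.7 mm, then probe again.

```bash
python3 -m jog '[[[2,0,0,-0.3,0],[2,0,0,-0.7,0],[2,0.07,-0.2,-0.8,0],[2,0.07,-0.2,-0.8,0],[2,0.07,-0.2,-0.6,0],[2,0.07,-0.2,-0.4,0],[2,0.07,-0.2,-0.2,0],[2,0.07,-0.2,0,0],[2,0.07,-0.2,0,0]]]'
python3 f.py 7
```

```text
time: 31.4
eef_pos: [0.4613, -0.1573, 0.2128]
eef_rot: [-2.222, -2.22, 0.001]
force: [0.1, -0.4, -4.9]
finger_gap: 0.0258
grasp_force: 29.9
31.75 [ 0.2502 -0.0797 -5.5342 -0.0852  0.0566  0.0122  0.4615 -0.1574  0.2132] sem z 0.205
```

Full load is back and the torques are at baseline, so the pail has dropped inside the rim. Lowering to the bottom.

```bash
python3 -m jog '[[[2,0,0,0.1,0],[2,0,0,0.2,0],[2,0,0,0.3,0],[2,0,0,0.4,0],[2,0,0,0.4,0]]]'
python3 f.py 6
```

```text
time: 32.25
eef_pos: [0.4614, -0.1573, 0.209]
eef_rot: [-2.222, -2.22, 0.0]
force: [0.0, -0.1, -5.1]
finger_gap: 0.0258
grasp_force: 29.9
32.55 [ 5.6470e-01 -1.9710e-01 -5.1819e+00 -8.0700e-02  6.3100e-02 -4.8000e-03
  4.6150e-01 -1.5740e-01  2.0920e-01] sem z 0.22
```

```bash
python3 -m jog '[[[2,0,0,0.15,0],[2,0,0,0.3,0],[2,0,0,0.45,0],[2,0,0,0.6,0],[2,0,0,0.8,0],[2,0,0,1.0,0],[2,0,0,1.2,0],[2,0,0,1.4,0],[2,0,0,1.4,0]]]'
python3 f.py 5
```

```text
time: 33.45
eef_pos: [0.4614, -0.1572, 0.195]
eef_rot: [-2.222, -2.22, 0.0]
force: [-1.1, 1.4, -4.0]
finger_gap: 0.0261
grasp_force: 29.9
33.7 [ 0.1058  0.6138 -4.0047  0.1421  0.1411  0.0304  0.4615 -0.1573  0.1952] sem z 0.173
```

```bash
python3 -m jog '[[[2,0.05,0,0.15,0],[2,0.1,0,0.3,0],[2,0.1,0,0.5,0],[2,0.1,0,0.7,0],[2,0.1,0,0.9,0],[2,0.1,0,1.0,0],[2,0.1,0,1.0,0]]]'
python3 f.py 5
python3 -m jog '[[[2,0,0,0.2,0],[2,0,0,0.4,0],[2,0,0,0.6,0],[2,0,0,0.8,0],[2,0,0,1.0,0],[2,0,0,1.0,0]]]'
python3 f.py 5
```

```text
time: 34.4
eef_pos: [0.4615, -0.1565, 0.1851]
eef_rot: [2.223, 2.22, -0.0]
force: [0.4, 0.1, -2.3]
finger_gap: 0.026
grasp_force: 29.9
34.65 [ 0.138   0.2407 -1.9475 -0.0244  0.0942 -0.0072  0.4616 -0.1564  0.1853] sem z 0.191
time: 35.25
eef_pos: [0.4613, -0.1563, 0.1749]
eef_rot: [-2.222, -2.22, 0.001]
force: [-0.4, 0.0, -1.9]
finger_gap: 0.0258
grasp_force: 29.9
35.5 [ 0.0633  0.1988 -0.9436 -0.0717  0.0887 -0.0232  0.4615 -0.1564  0.1752] sem z 0.154
```

Load is zero at about TCP z 0.182, which matches a pail standing on the recess floor. Lower the hook to free the wire, then back out along −x.

```bash
python3 -m jog '[[[2,0,0,0.3,0],[2,0,0,0.6,0],[2,0,0,0.9,0],[2,0,0,1.1,0],[2,0,0,1.1,0],[2,0,-0.3,1.1,0],[2,0,-0.6,1.1,0],[2,0,-1,1.1,0],[2,0,-1.4,1.1,0],[2,0,-1.8,1.1,0],[2,0,-2.2,1.1,0],[2,0,-2.6,1.1,0],[2,0,-3,1.1,0],[2,0,-3.5,1.1,0],[2,0,-4,1.1,0],[2,0,-4.5,1.1,0],[2,0,-4.5,1.1,0]]]'
python3 f.py 4
```

```text
time: 37.2
eef_pos: [0.4158, -0.1562, 0.1642]
eef_rot: [-2.223, -2.219, -0.001]
force: [0.4, -0.1, -1.8]
finger_gap: 0.0259
grasp_force: 29.9
37.4 [ 6.817e-01  3.050e-02 -8.664e-01 -9.790e-02  3.110e-02 -5.000e-04
  4.166e-01 -1.562e-01  1.643e-01] sem z 0.182
```

```bash
python3 -m jog '[[[2,0,0,-0.2,0],[2,0,0,-0.4,0],[2,0,0,-0.6,0],[2,0,0,-0.6,0]]]'
python3 f.py 6
```

```text
time: 37.8
eef_pos: [0.4168, -0.1564, 0.1705]
eef_rot: [2.222, 2.22, 0.001]
force: [0.2, 0.2, -1.7]
finger_gap: 0.0255
grasp_force: 29.9
38.1 [ 0.1009 -0.1801 -1.407  -0.0831  0.039  -0.0032  0.4165 -0.1563  0.1702] sem z 0.131
```

```bash
python3 -m jog '[[[2,0,0,-0.2,0],[2,0,0,-0.4,0],[2,0,0,-0.6,0],[2,0,0,-0.6,0]]]'
python3 f.py 6
```

```text
time: 38.5
eef_pos: [0.4168, -0.1564, 0.1765]
eef_rot: [2.222, 2.22, 0.001]
force: [0.3, 0.3, -0.1]
finger_gap: 0.0256
grasp_force: 29.9
38.8 [-0.3387  0.4112 -1.7873 -0.0838  0.0609 -0.0196  0.4165 -0.1563  0.1762] sem z 0.132
```

```bash
python3 -m jog '[[[2,0,0,-0.2,0],[2,0,0,-0.4,0],[2,0,0,-0.6,0],[2,0,0,-0.8,0],[2,0,0,-0.8,0]]]'
python3 f.py 6
```

```text
time: 39.3
eef_pos: [0.4168, -0.1563, 0.1845]
eef_rot: [2.222, 2.22, 0.001]
force: [0.4, 0.8, -2.2]
finger_gap: 0.0259
grasp_force: 29.9
39.6 [-0.2996 -0.0597 -1.3472 -0.0692  0.0677  0.0088  0.4165 -0.1563  0.1842] sem z 0.24
```

Free of load while rising, so it is unhooked. Returning above the stand.

```bash
python3 -m jog '[[[2,0,0,-1.5,0],[2,0,0,-3,0],[2,0.5,0,-4.1,0],[2,2,0,-4.1,0],[2,4.5,0,-4.1,0],[2,7.5,0,-4.1,0],[2,11,0,-4.1,-0.05],[2,14.5,0,-4.1,-0.1],[2,18,0,-4.1,-0.17],[2,21.5,0,-4.1,-0.17],[2,25,0,-4.1,-0.17],[2,28,0,-4.1,-0.17],[2,31,-0.07,-4.1,-0.17],[2,33,-0.07,-4.1,-0.17],[2,34.6,-0.07,-4.1,-0.17],[2,35.3,-0.07,-4.1,-0.17],[2,35.53,-0.07,-4.1,-0.17],[2,35.53,-0.07,-4.1,-0.17],[2,35.53,-0.07,-4.1,-0.17]]]'
python3 - <<'E'
from h import *
import pickle
a=cap('top');b=cap('side');pickle.dump((a,b),open('c6.pkl','wb'))
s=sensors.sense();print(s['time'],s['eef_pos'],cv2.Rodrigues(s['eef_rot'])[0].round(3)[:2,:2])
# pail seated? lid centre in top
I=a['image'].astype(int)
m=((I[...,0]-I[...,2]>45)&(I[...,1]>95)).astype('uint8')[190:240,290:350]
n,l,st,c=cv2.connectedComponentsWithStats(m)
for i in range(1,n):
    if st[i][4]>40:
        q=c[i]+[290,190];print('warm blob',q,st[i],onz(a,*q,.086))
E
```

```text
time: 41.5
eef_pos: [0.4164, 0.198, 0.2252]
eef_rot: [2.028, 2.399, -0.0]
force: [0.2, -0.2, -1.4]
finger_gap: 0.0259
grasp_force: 29.9
41.6 [0.41636255 0.19821347 0.2252994 ] [[-0.167  0.986]
 [ 0.986  0.167]]
```

```bash
python3 -m jog '[[[2,0.08,-0.05,1.5,0],[2,0.08,-0.05,4,0],[2,0.08,-0.05,6.5,0],[2,0.08,-0.05,9,0],[2,0.08,-0.05,11,0],[2,0.08,-0.05,12.5,0],[2,0.08,-0.05,13.5,0],[2,0.08,-0.05,14,0],[2,0.08,-0.05,14.3,0],[2,0.08,-0.05,14.5,0],[2,0.08,-0.05,14.6,0],[2,0.08,-0.05,14.6,0]]]'
python3 f.py 4
```

```text
time: 42.8
eef_pos: [0.4158, 0.1999, 0.0795]
eef_rot: [2.026, 2.401, 0.001]
force: [-0.1, 0.5, -1.7]
finger_gap: 0.0256
grasp_force: 29.9
43.0 [-0.1601  0.2566 -1.0269 -0.0401  0.0514  0.022   0.4158  0.1999  0.0795] sem z 0.178
```

Lowering 0.5 mm more, then opening the fingers and rising clear.

```bash
python3 -m jog '[[[2,0,0,0.05,0],[2,0,0,0.05,0],[3.5,0,0,0.05,0],[4.5,0,0,0.05,0],[6,0,0,0.05,0],[8,0,0,0.05,0],[8,0,0,0.05,0],[8,0,0,0.05,0],[8,0,0,0.05,0],[8,0,0,0.05,0],[8,0,0,0.05,0],[8,0,0,0.05,0],[8,0,0,0.05,0],[8,0,0,-1,0],[8,0,0,-3,0],[8,0,0,-6,0],[8,0,0,-10,0],[8,0,0,-14,0],[8,0,0,-18,0],[8,0,0,-22,0]]]'
python3 -m jog '[[[8,8,0,-4,0],[8,14,0,-4,0],[8,20,0,-4,0],[8,25,0,-4,0],[8,28,0,-4,0],[8,28,0,-4,0]]]'
python3 - <<'E'
from h import *
import pickle
a=cap('top');b=cap('side');pickle.dump((a,b),open('c7.pkl','wb'))
s=sensors.sense();print(s['time'],s['eef_pos'])
a1,b1=pickle.load(open('c1.pkl','rb'))
# scale region change vs. start
D=abs(b['image'][192:240,228:268].astype(int)-b1['image'][192:240,228:268]).mean(2);print('side stand diff',D.mean(),D.max())
g=cv2.resize(b['image'][192:240,228:272],None,fx=8,fy=8,interpolation=2);m=(g.max(2)<75).astype('uint8')
k=max(cv2.findContours(m,0,1)[0],key=cv2.contourArea);M=cv2.moments(k);print('bar cen',(M['m10']/M['m00']+.5)/8-.5+228,(M['m01']/M['m00']+.5)/8-.5+192,'was 245.41 201.49')
I=a['image'].astype(int);w=I[...,0]-I[...,2]
print('lid expected',proj(a,(.4665,-.1543,.086)),'arm?',I[212,322],I[205,323])
print('    ',*range(306,342,1))
for r in range(196,236,2): print(r,*[f"{w[r,c]}/{I[r,c].mean():.0f}" for c in range(306,342,3)])
E
```

```text
time: 45.0
eef_pos: [0.4154, 0.1992, 0.3018]
eef_rot: [2.027, 2.4, 0.002]
force: [-0.1, 0.4, -0.2]
finger_gap: 0.0798
grasp_force: 0.0
time: 45.6
eef_pos: [0.3668, 0.4787, 0.3398]
eef_rot: [-2.023, -2.403, -0.001]
force: [0.6, -0.5, -0.3]
finger_gap: 0.0802
grasp_force: 0.0
45.7 [0.36508625 0.48061654 0.33852247]
side stand diff 5.047916666666667 56.666666666666664
bar cen 245.11531489094438 201.58730713841624 was 245.41 201.49
lid expected [[322.91312887 211.14163514]] arm? [137  99  54] [145 110  72]
     306 307 308 309 310 311 312 313 314 315 316 317 318 319 320 321 322 323 324 325 326 327 328 329 330 331 332 333 334 335 336 337 338 339 340 341
196 1/161 1/201 1/200 0/200 1/196 -5/109 -22/71 -40/57 -26/67 -5/163 1/201 0/203
198 -2/192 1/200 1/201 -1/199 2/200 -1/156 -3/107 -3/93 1/106 1/182 -2/201 0/199
200 0/201 1/201 -3/201 1/201 2/201 6/194 1/165 -1/143 -2/166 1/195 -1/202 0/200
202 -3/203 0/200 -2/202 5/195 23/175 49/156 39/167 14/179 3/197 -2/199 -1/200 -1/199
204 -1/199 -2/203 -1/196 39/155 82/120 92/116 88/119 54/128 9/174 1/193 -2/199 1/200
206 4/189 3/192 20/168 87/113 8
[... 462 characters left out ...]
8 81/66 81/72 2/62 31/93 84/105 91/109 96/111 94/113 88/116 24/104 -2/194 -1/201
220 88/69 85/74 1/60 -4/78 31/95 67/101 77/100 66/102 30/90 34/74 4/194 1/202
222 98/79 85/77 10/62 -6/71 -3/80 5/92 17/80 8/89 12/60 49/66 8/189 -2/198
224 98/81 91/80 48/67 -4/66 -4/68 -3/68 -5/69 -4/65 29/51 64/67 9/185 0/201
226 99/76 95/80 81/72 24/60 1/65 -3/69 -3/66 12/56 53/46 75/74 11/180 0/202
228 96/77 93/80 91/80 74/67 41/60 25/61 35/58 53/53 75/61 92/85 20/167 -1/202
230 88/74 89/71 84/76 86/72 74/66 63/54 61/48 70/56 88/74 86/77 27/153 -2/202
232 56/60 55/58 53/64 56/58 56/57 43/60 40/50 45/53 48/56 46/60 15/146 0/200
234 6/144 14/118 11/138 13/140 10/138 7/145 11/148 11/146 7/148 8/146 0/175 0/204
```

```bash
python3 - <<'E'
from h import *
import pickle
a,b=pickle.load(open('c7.pkl','rb'));a0,b0=pickle.load(open('c0.pkl','rb'))
def lid(c,P):
    x0,y0=proj(c,P)[0].astype(int)-22
    g=cv2.resize(c['image'][y0:y0+44,x0:x0+44],None,fx=8,fy=8,interpolation=2).astype(int)
    m=((g[...,0]-g[...,2]>45)&(g.mean(2)>88)).astype('uint8')
    m=cv2.morphologyEx(m,cv2.MORPH_OPEN,np.ones((25,25),np.uint8))
    k=max(cv2.findContours(m,0,1)[0],key=cv2.contourArea)
    e=cv2.fitEllipse(cv2.convexHull(k));return (np.array(e[0])+.5)/8-.5+[x0,y0],np.array(e[1])/8,round(e[2])
for n,A,B,P in(('start',a0,b0,(.444,-.317,.076)),('now',a,b,(.464,-.157,.086))):
    p=lid(A,P)
    print(n,'top',p,onz(A,*p[0],P[2]).round(4))
    try:
        q=lid(B,P);print('  side',q,tri(A,p[0],B,q[0]))
    except ValueError: print('  side hidden')
w=b['image'][185:225,300:345];print(w[::6,::5].tolist()[:4])
s=sensors.sense();print(s['force'],s['finger_gap'])
E
```

```text
start top (array([363.29460144, 218.53265381]), array([18.77129555, 21.91249275]), 106) [ 0.445  -0.3171  0.076 ]
  side (array([370.56612587, 202.46622658]), array([11.54005623, 22.88306999]), 98) (array([ 0.44712786, -0.31829052,  0.07235422]), np.float64(2.5646303483666454e-06))
now top (array([322.98132515, 211.58534813]), array([18.73517609, 22.03651428]), 110) [ 0.4644 -0.1544  0.086 ]
  side hidden
[[[153, 155, 149], [35, 58, 58], [35, 60, 60], [39, 63, 63], [38, 63, 62], [39, 63, 63], [59, 76, 74], [144, 140, 126], [9, 54, 75]], [[186, 184, 178], [127, 124, 114], [127, 124, 114], [141, 138, 126], [151, 146, 133], [110, 113, 103], [40, 62, 61], [37, 61, 61], [56, 91, 91]], [[152, 150, 145], [35, 54, 54], [35, 58, 58], [35, 60, 60], [39, 63, 63], [38, 63, 63], [39, 63, 63], [35, 61, 60], [52, 85, 86]], [[157, 155, 150], [95, 99, 96], [36, 59, 59], [41, 70, 70], [57, 98, 97], [58, 96, 96], [50, 82, 83], [42, 69, 69], [51, 85, 85]]]
[-0.14075294  1.17523621  0.11993163] 0.08011368161428757
```

```bash
python3 -c "
from workcell import order
print(order.hand_in())"
```

```text
the job is handed in; nothing more can be done
None
```

I weighed the pail at about 400 g, set it down in the right recess, laid the scale back in its stand and handed the job in at about 46 s. On the first lowering the pail caught the coaster's edge with about 0.8 N, roughly a fifth of its weight, before I lifted it and stepped sideways. The final top view shows its lid level and centred on the recess; the arm hid it from the side camera.

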